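# Bolt the glue-gun chest shut

## Task

Bolt the workshop chest shut: press its lid down on the seal, slide the barrel bolt across into the keeper until it stops, then turn the knobbed handle all the way down into its notch and let go. Work by feel and never force it: the handle must not bear on the barrel - the end or the sides of its slot - with more than 15 N. Do not knock the bottle, the pencil tin or the glue gun about.

Things in the scene. Friction and masses are not known exactly. Their poses are not given: they have to be found in the camera images.
- chest: fixed plywood box 300 (x) x 360 (y) x 120 mm high, turned in yaw only; origin: centre of its underside; -x is the side towards the robot. Its top: a fixed deck strip on the near side (x -150 to -89 mm), then a lid (x -87 to 148) hinged at the far side (x 149). Deck and closed lid are 120 mm above the origin. The bolt lies on the lid along the chest's x, at y 0
- lid (a joint): lid hinge, rad: 0 = fully closed (hard stop, flush with the deck), grows as the lid rises. It rests on a springy foam seal, its near edge 5 to 7 mm proud (about 0.025). The seal gives 1.2 N per mm at that edge: about 12 N down on the drawn-back bolt's knob closes the lid. Let go, it rises again unless the bolt holds it
- bolt (a joint): slide of the steel rod, m: 0 to 0.01 at the start, grows along the chest's -x towards the keeper. Rod 12 mm thick, round tip, axis 12 mm above the lid. Friction 4 N. The slot's end stops the stem somewhere from 0.026 to 0.056: the throw differs from chest to chest and is not reported, so feel for the stop (slowly: the push rises from 4 N). The keeper then holds the lid down about 2 mm proud
- handle (a joint): turn of the handle about the rod, rad: 0 upright, + leans to the chest's +y, 1.31 fully down in the notch. The slot (walls 10 mm high above the rod axis) allows under 0.25 of lean; 3 N sideways at the knob is 15 N at the wall. Only in the last 3 mm before the slot's end is there a notch on the +y side, 12 mm wide for the 9 mm stem. Friction 0.03 N m: it stays as left, does not drop by itself
- knob (a point): centre of the 22 mm steel ball at the end of the handle's 9 mm round stem, 50 mm from the rod axis; upright it is 62 mm above the lid, fully down 25 mm above the lid and 48 mm to the +y side of the rod. Nearly 30 mm of bare stem shows below the ball above the barrel when upright
- bolt_tip (a point): end of the rod's round tip, on the rod axis
- keeper_mouth (a point): centre of the keeper's opening on the lid side, 12 mm above the deck, at the chest's y 0. The keeper is a steel strap 16 mm long (x), 26 mm wide, its bridge 19.5 to 23.5 mm above the deck: with the lid pressed flush the rod passes under with 1.5 mm to spare; with the lid at rest the rod is too high and butts against the bridge
- bottle: closed water bottle, 64 mm in diameter, 200 mm high, standing beside the chest on its -y side; origin at the centre of its underside; leave alone
- pencil_tin: open tin 60 x 90 x 70 mm with pencils up to 150 mm high, standing beside the chest on its +y side; origin at the centre of its underside; leave alone
- glue_gun: glue gun lying on its side on the table on the chest's +y side, 34 mm thick, about 225 mm long; origin under the middle of its barrel; leave alone

How it is judged:
By the outcome, as a careful person would: the job done as asked, in the order asked, and still so for the second after the job is handed in, with the robot touching nothing.
It also fails if it takes over 72 s, if anything falls off the work surface, if the arm or the gripper's body presses on something with over 40 N, if the wrist force passes 120 N, or if a joint passes its speed limit or range.

## Robot

A 7-joint arm with a two-finger parallel gripper is mounted at the origin on the work surface. World frame = base frame: x ahead of the robot, y to its left, z up, the work surface at z = 0. Lengths are in m, angles in rad, forces in N, time in s.
With the tool pointing down it reaches from about 0.4 to 0.875 m from the base axis. Payload 4.4 kg.
Tool frame: the origin (TCP) lies at the centre of the arm's flange, where the gripper is bolted on; the fingertips stand 173 mm ahead of it and the grasp point (between the pads) lies 155 mm ahead of it; z points along the fingers, x is the direction in which the jaws open and shut, and the axes are right-handed (so a half turn about z gives the same grasp; the last joint's range is limited). The gripper opens to 85 mm and grips with 20 to 120 N. Pads are 22 mm wide; open, the fingers measure 114 mm over their backs; the gripper's body (76 mm by 85 mm) begins 54 mm behind the grasp point. The pads swing forward as they close: fully open they stand 13 mm farther back than shut.
Start: joints at [1.281, 0.628, 0.038, 1.517, -0.027, 0.996, -0.02], TCP at [0.144, -0.634, 0.405] pointing down, gripper open.
Joint ranges: [-3.06, 3.06], [-0.37, 2.12], [-1.25, 1.32], [0.18, 2.47], [-1.1, 4.24], [0.23, 1.98], [-2.94, 2.94]. Speed limits (rad/s): [2.57, 2.57, 3.14, 3.14, 3.14, 3.14, 3.14].

## Interface

Orientations are given as a rotation vector (axis times angle).
In Python, from station import robot gives the robot as it stands.
- The arm moves only by the shell command python3 -m jog 'ROWS'. ROWS is JSON, a list that holds one entry, the list of rows, each a list of 7 numbers: the turn, a rotation vector about the tool's x, y, z each as a share of 360 degrees, from -1 to 1, then the shift along the tool's x, y, z each as a share of 60 cm, from -1 to 1, then the closure, from 0 (fully open) to 1 (shut). In form: [[[wx, wy, wz, tx, ty, tz, jaw], ...]]. A call has 1 to 12 rows; each row is the pose to reach, as a shift and turn from the pose commanded when the call began, along the tool's axes at that moment, turning the shorter way round; what a row does not reach only later rows make up. A row lasts 1/10 s, in which the tool goes at most 50 mm and 8.59 degrees, less where a joint would pass 70% of its speed; a pose out of reach is approached as far as the arm can. A call with a number of a shift or a turn outside -1 to 1 is refused whole. A call with a gripper value outside its range is refused whole. The fingers move at their own pace and stop on an object; the grip force is fixed at half the most. Time passes only in rows, so rows that repeat a pose let the fingers close. It gives the time, the measured TCP pose, the force and the opening at its end, in the units of the state.
- robot.observe(): the state, without advancing time (a new reading comes with each control period).
- robot.snapshot(name): name is "side" or "top" or "wrist"; returns a dict with "frame" (384x512x3 uint8, red, green, blue), "fx", "fy", "cx", "cy" (pixels), "camera_from_world" (4x4, takes a point from world to camera coordinates). Camera axes: x right, y up, looking along -z (the intrinsics and any distortion apply to the point x, -y, -z); pixel columns grow to the right and rows downward; lengths in m; the calibration is good to about 2 mm. A picture is of the moment at which its call begins. There is no depth.
- robot.finish_job(): hands the job in, once; it reports no verdict.
The state is a dict: "clock": time; "joints": joint angles; "qd": joint speeds; "joint_torque": joint torques, N m; "ee_pos": TCP position; "eef_rot": TCP orientation; "force": force on the tool from outside, world axes, zero at the start; "moment": the same for the moment, N m; "opening": finger opening in m.
Only numpy, scipy, OpenCV 4.12 (cv2) and the standard library are available. Lean on these libraries where they do the work, as an engineer would, in place of code of your own. Each camera call takes 0.05 s, during which the arm holds its last target.

## Working session

There is one attempt and no reset: what is moved stays moved. The work goes in short steps, Python scripts to look and compute and a shell command to move; the robot and the scene stay as the last step left them, time stands still between calls to the robot, and variables do not carry over. Pictures are saved under pics/ and viewed, and the job is handed in when it is done.

```bash
ls; mkdir -p pics; python3 - <<'E'
from station import robot
import cv2,numpy as np
print(robot.observe())
for n in ("side","top","wrist"):
    s=robot.snapshot(n); cv2.imwrite(f"pics/{n}0.png",s["frame"][:,:,::-1])
    print(n,s["fx"],s["fy"],s["cx"],s["cy"],[k for k in s]); print(np.round(s["camera_from_world"],4).tolist())
E
```

```text
pics
{'clock': 0.0, 'joints': array([ 1.28121102,  0.62933938,  0.03842818,  1.51840957, -0.02699502,
        0.99628355, -0.01999993]), 'qd': array([-7.12659036e-04, -4.17922546e-04,  7.65457038e-04, -7.31714535e-05,
        1.43890970e-03, -5.86849958e-04,  8.13475857e-04]), 'joint_torque': array([ 1.34354977e-03, -5.63398719e+01,  1.22650500e+00, -1.93451929e+01,
        1.10488475e-02,  1.04526934e-02, -1.01084811e-05]), 'ee_pos': array([ 0.14421812, -0.63348152,  0.4037796 ]), 'eef_rot': array([-2.45468277e+00,  1.95875157e+00,  2.38056922e-03]), 'force': array([-0.01066635,  0.31178794, -0.0542585 ]), 'moment': array([ 0.01485578, -0.0287456 ,  0.02079182]), 'opening': 0.0851168412102842}
side 407.810186177988 407.810186177988 253.39039093064616 183.00045204419027 ['frame', 'fx', 'fy', 'cx', 'cy', 'camera_from_world']
[[-0.8619, -0.5067, -0.0213, 0.5308], [0.3321, -0.5956, 0.7315, -0.2426], [-0.3833, 0.6233, 0.6816, -1.1168], [0.0, 0.0, 0.0, 1.0]]
top 443.19082983373175 443.19082983373175 261.0160214962565 183.04386360995366 ['frame', 'fx', 'fy', 'cx', 'cy', 'camera_from_world']
[[0.0253, -0.9997, 0.0, 0.0389], [0.986, 0.0249, 0.1651, -0.5679], [-0.1651, -0.0042, 0.9863, -1.452], [0.0, 0.0, 0.0, 1.0]]
wrist 338.516343094753 338.516343094753 256.69034442905644 197.99551242644486 ['frame', 'fx', 'fy', 'cx', 'cy', 'camera_from_world']
[[0.2226, -0.9749, -0.0009, -0.6491], [0.9225, 0.2109, -0.3234, 0.0428], [0.3154, 0.0712, 0.9463, -0.3816], [0.0, 0.0, 0.0, 1.0]]
```

View pics/side0.png

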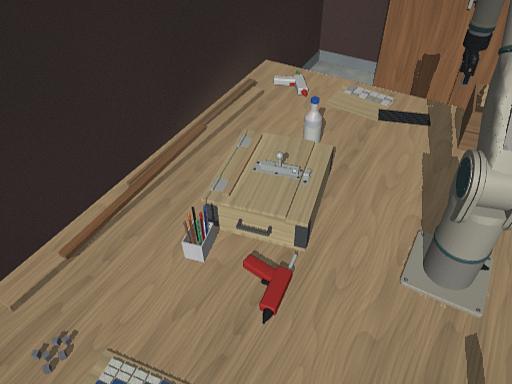

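View pics/top0.png

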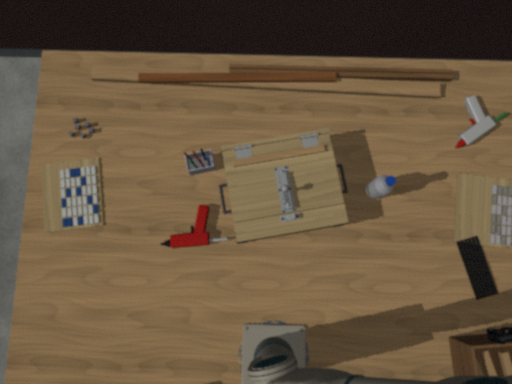

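View pics/wrist0.png

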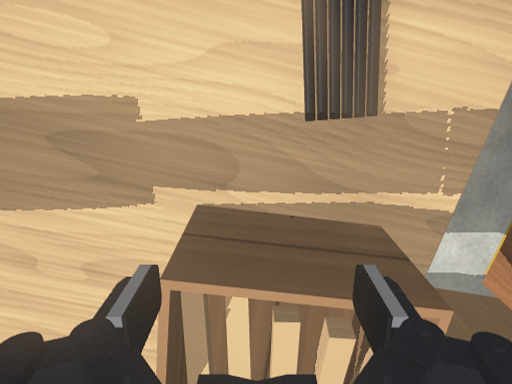

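The side view shows the chest in the middle, with the bolt near (283,167) and the knob near (280,156). In the top view the bolt is around (287,192), and the bottle stands on the right (-y) side. I'll enlarge both views and pick pixels.

```bash
python3 - <<'E'
import cv2
t=cv2.imread("pics/top0.png"); s=cv2.imread("pics/side0.png")
cv2.imwrite("pics/topz.png",cv2.resize(t[120:250,210:355],None,fx=5.5,fy=4.6*5.5/5.5*1.0 if 0 else 4.6,interpolation=cv2.INTER_CUBIC) if 0 else cv2.resize(t[125:245,210:360],None,fx=5,fy=5,interpolation=cv2.INTER_CUBIC))
cv2.imwrite("pics/sidez.png",cv2.resize(s[130:220,220:345],None,fx=6,fy=6,interpolation=cv2.INTER_CUBIC))
E
```

```text
(no output)
```

View pics/topz.png

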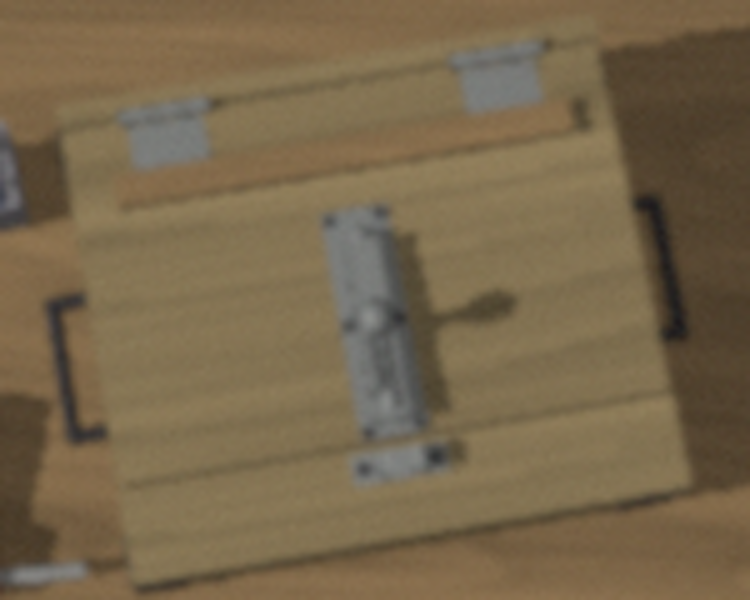

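View pics/sidez.png

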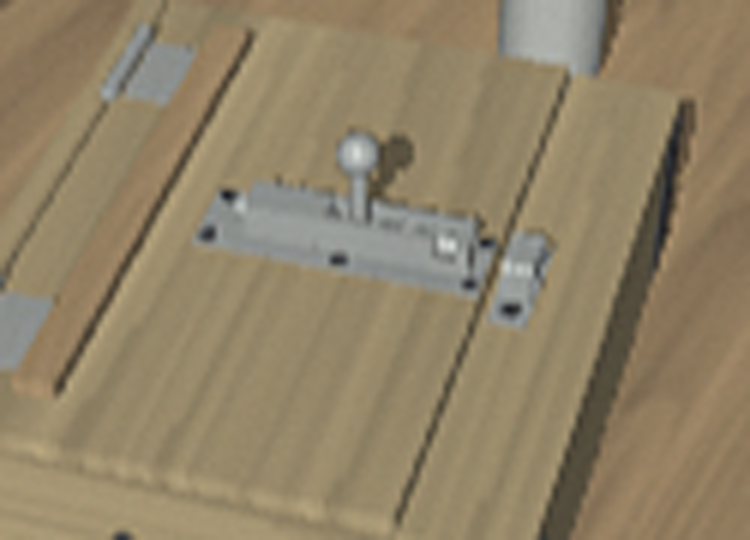

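The zoomed views show the knob at about (374,317) in the top zoom and (358,153) in the side zoom, upright and drawn back. The keeper is on the deck across the seam, and the chest is yawed slightly. Next I'll triangulate.

```bash
cat > h.py <<'E'
import numpy as np, cv2, pickle
from station import robot
from scipy.spatial.transform import Rotation as R
def cal(s): return dict(K=(s["fx"],s["fy"],s["cx"],s["cy"]),T=np.array(s["camera_from_world"]))
def ray(c,u,v):
    fx,fy,cx,cy=c["K"]; d=np.array([(u-cx)/fx,-(v-cy)/fy,-1.]); Rm=c["T"][:3,:3]
    return -Rm.T@c["T"][:3,3], Rm.T@d/np.linalg.norm(d)
def plane(c,u,v,z):
    o,d=ray(c,u,v); return o+d*(z-o[2])/d[2]
def tri(*rs):
    A=sum(np.eye(3)-np.outer(d,d) for o,d in rs); b=sum((np.eye(3)-np.outer(d,d))@o for o,d in rs)
    p=np.linalg.solve(A,b); return p,[1e3*np.linalg.norm(np.cross(p-o,d)) for o,d in rs]
def proj(c,p):
    q=c["T"][:3,:3]@np.array(p)+c["T"][:3,3]; fx,fy,cx,cy=c["K"]; return cx+fx*q[0]/-q[2], cy-fy*q[1]/-q[2]
E
python3 - <<'E'
from h import *
T=cal(robot.snapshot("top"));S=cal(robot.snapshot("side"))
pickle.dump((T,S),open("cal.pkl","wb"))
z5=lambda X,Y:((X+.5)/5-.5+210,(Y+.5)/5-.5+125)
z6=lambda X,Y:((X+.5)/6-.5+220,(Y+.5)/6-.5+130)
print("knob",tri(ray(T,*z5(374,317)),ray(S,*z6(358,153))))
a=plane(T,*z5(137,588),.12);b=plane(T,*z5(691,487),.12);c=plane(T,*z5(62,107),.12);d=plane(T,*z5(595,22),.12)
print(a,b,c,d,np.linalg.norm(a-b),np.linalg.norm(a-c),np.linalg.norm(b-d))
print("ctr",(a+b+c+d)/4)
for v in (a-b,c-d): print("yaw",np.arctan2(-v[0],v[1]))
for v in (c-a,d-b): print("yaw",np.arctan2(v[1],v[0]))
# side corners: seam-right(z.12) etc
print("side near-far corner",plane(S,*z6(688,98),.12))
print("bottle",plane(T,381,187,.0)[:2],plane(S,313,140,0)[:2], "cap",tri(ray(T,391,181),ray(S,315,98)))
print("pencil",plane(T,200,160,.07), "keeper", plane(T,*z5(404,463),.1435), plane(S,*z6(520,270),.1435))
E
```

```text
knob (array([ 0.53145222, -0.01859674,  0.18751175]), [np.float64(1.8121368373783964), np.float64(1.8121368373782671)])
[0.3640375  0.12365222 0.12      ] [ 0.43637774 -0.225257    0.12      ] [0.67383882 0.1832143  0.12      ] [ 0.74004219 -0.16438798  0.12      ] 0.35632955593654486 0.315475038311911 0.30970492218280665
ctr [ 0.55357407 -0.02069462  0.12      ]
yaw 0.20443603497384658
yaw 0.1882032129965842
yaw 0.18994129318101327
yaw 0.19782656469895848
side near-far corner [ 0.43507369 -0.22202632  0.12      ]
bottle [ 0.5712567  -0.36503654] [ 0.56702215 -0.3680334 ] cap (array([ 0.56060357, -0.34069374,  0.20018369]), [np.float64(3.3237115014971095), np.float64(3.323711501497211)])
pencil [0.63624317 0.2600289  0.07      ] keeper [ 0.44487323 -0.0416539   0.1435    ] [ 0.44545987 -0.0245077   0.1435    ]
```

```bash
cat >> h.py <<'E'
def toward(p,yaw=None,tilt=None):
    s=robot.observe(); M=R.from_rotvec(s["eef_rot"]); d=M.inv().apply(np.array(p)-s["ee_pos"])/0.6
    out="shift "+str(np.round(d,4))
    if yaw is not None:
        G=np.array([[np.cos(yaw),np.sin(yaw),0],[np.sin(yaw),-np.cos(yaw),0],[0,0,-1.]]).T
        out+=" turn "+str(np.round((M.inv()*R.from_matrix(G)).as_rotvec()/2/np.pi,4))
    print(out)
E
python3 - <<'E'
from h import *
toward([.531,-.019,.42],.195)
c=cal(robot.snapshot("wrist")); print("cam pos",-c["T"][:3,:3].T@c["T"][:3,3])
E
```

```text
shift [-0.8559 -0.8558 -0.0254] turn [-1.000e-04  1.000e-04 -2.454e-01]
cam pos [ 0.22536732 -0.61482085  0.37478198]
```

```bash
python3 -m jog '[[[0,0,-0.2454,-0.856,-0.856,-0.0254,0],[0,0,-0.2454,-0.856,-0.856,-0.0254,0],[0,0,-0.2454,-0.856,-0.856,-0.0254,0],[0,0,-0.2454,-0.856,-0.856,-0.0254,0],[0,0,-0.2454,-0.856,-0.856,-0.0254,0],[0,0,-0.2454,-0.856,-0.856,-0.0254,0],[0,0,-0.2454,-0.856,-0.856,-0.0254,0],[0,0,-0.2454,-0.856,-0.856,-0.0254,0],[0,0,-0.2454,-0.856,-0.856,-0.0254,0],[0,0,-0.2454,-0.856,-0.856,-0.0254,0],[0,0,-0.2454,-0.856,-0.856,-0.0254,0],[0,0,-0.2454,-0.856,-0.856,-0.0254,0]]]'
python3 - <<'E'
from h import *
o=robot.observe();print(o["clock"],o["ee_pos"],o["eef_rot"],o["qd"].round(2))
toward([.531,-.019,.42],.195)
E
```

```text
clock: 1.5
ee_pos: [0.4644, -0.1245, 0.4176]
eef_rot: [3.126, 0.306, 0.001]
force: [1.2, -0.3, 0.0]
opening: 0.0853
1.5 [ 0.46444399 -0.12449527  0.41758835] [3.12625130e+00 3.06256894e-01 8.97525073e-04] [-1.02  0.18 -0.03 -0.33  0.08  0.17 -1.08]
shift [ 0.1429 -0.151  -0.004 ] turn [ 0.0001 -0.0001  0.    ]
```

```bash
python3 -m jog '[[[0,0,0,0.07,-0.074,-0.004,0],[0,0,0,0.12,-0.127,-0.004,0],[0,0,0,0.14,-0.148,-0.004,0],[0,0,0,0.143,-0.151,-0.004,0],[0,0,0,0.143,-0.151,-0.004,0],[0,0,0,0.143,-0.151,-0.004,0]]]'
python3 - <<'E'
from h import *
s=robot.snapshot("wrist");cv2.imwrite("pics/w1.png",s["frame"][:,:,::-1]);pickle.dump(cal(s),open("w1.pkl","wb"))
o=robot.observe();print(o["clock"],o["ee_pos"],o["qd"].round(3),o["force"])
for n in("top","side"):cv2.imwrite(f"pics/{n}1.png",robot.snapshot(n)["frame"][:,:,::-1])
E
```

```text
clock: 2.1
ee_pos: [0.5297, -0.0223, 0.4195]
eef_rot: [3.126, 0.302, -0.002]
force: [-0.1, -0.1, -0.9]
opening: 0.0855
2.15 [ 0.52971723 -0.02242372  0.41956701] [ 0.005 -0.002 -0.003 -0.003  0.    -0.003 -0.003] [0.38877824 0.29106904 0.3349399 ]
```

View pics/w1.png

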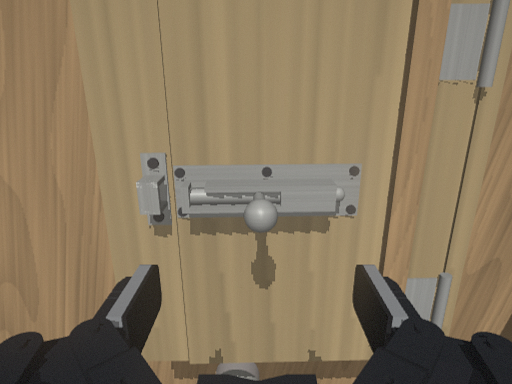

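The wrist view shows the knob at (261,215), the slot at about x 205 to 281 and row 196, and the keeper at (153,192). The bolt lies parallel to the image rows, so the yaw is right. I'll measure these.

```bash
python3 - <<'E'
from h import *
T,S=pickle.load(open("cal.pkl","rb"));W=pickle.load(open("w1.pkl","rb"))
im=cv2.imread("pics/w1.png");cv2.imwrite("pics/w1z.png",cv2.resize(im[140:260,130:370],None,fx=3.3,fy=3.3,interpolation=cv2.INTER_CUBIC))
z5=lambda X,Y:((X+.5)/5-.5+210,(Y+.5)/5-.5+125)
z6=lambda X,Y:((X+.5)/6-.5+220,(Y+.5)/6-.5+130)
r=[ray(T,*z5(374,317)),ray(S,*z6(358,153)),ray(W,261,215)]
print(tri(*r),tri(r[0],r[2]),tri(r[1],r[2]))
print("at z.1865",plane(W,261,215,.1865),plane(T,*z5(374,317),.1865),plane(S,*z6(358,153),.1865))
P=[plane(W,u,v,.126) for u,v in((179.5,173),(354,171),(182,212),(350,210),(153,162),(158,217))]
print(np.round(P,4))
P=np.array(P);
v=P[1]-P[0];print(np.arctan2(v[1],v[0]));v=P[3]-P[2];print(np.arctan2(v[1],v[0]))
print("seam dir",(lambda v:np.arctan2(-v[0],v[1]))(plane(W,158,5,.122)-plane(W,186,350,.122)))
print("ctr",P[:4].mean(0))
E
```

```text
(array([ 0.53154947, -0.01888139,  0.18749817]), [np.float64(1.8250486581704168), np.float64(1.8327193411658589), np.float64(0.44614589878734007)]) (array([ 0.53082019, -0.01945986,  0.18658402]), [np.float64(0.9460981057083804), np.float64(0.9460981057084425)]) (array([ 0.53243835, -0.01869343,  0.18769066]), [np.float64(0.9660966016295706), np.float64(0.966096601629718)])
at z.1865 [ 0.53175637 -0.01973703  0.1865    ] [ 0.52989413 -0.01927189  0.1865    ] [ 0.53382386 -0.01932933  0.1865    ]
[[ 0.4657 -0.0204  0.126 ]
 [ 0.6028  0.0082  0.126 ]
 [ 0.4717 -0.0535  0.126 ]
 [ 0.609  -0.0247  0.126 ]
 [ 0.4439 -0.0155  0.126 ]
 [ 0.4525 -0.0618  0.126 ]]
0.20560327138364176
0.20679966485746232
seam dir 0.19042486183498283
ctr [ 0.53732008 -0.02257072  0.126     ]
```

View pics/w1z.png

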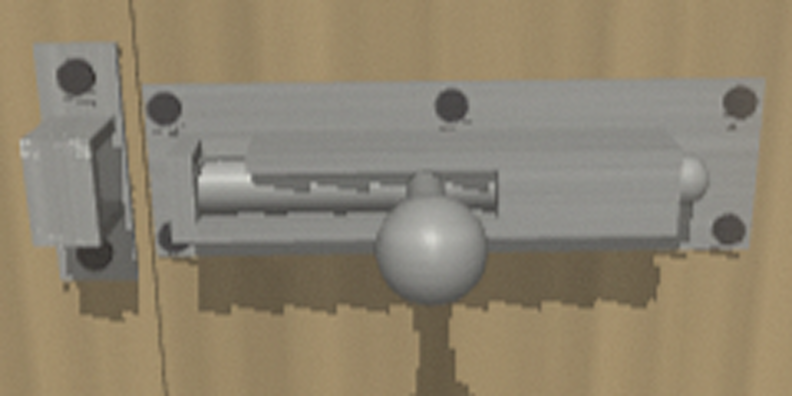

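```bash
python3 - <<'E'
from h import *
toward([.5305,-.0195,.3446],.20)
E
```

```text
shift [ 0.0019 -0.0042  0.1252] turn [ 0.0001  0.0001 -0.0012]
```

```bash
python3 -m jog '[[[0,0,-0.0012,0.0019,-0.0042,0.03,0],[0,0,-0.0012,0.0019,-0.0042,0.06,0],[0,0,-0.0012,0.0019,-0.0042,0.09,0],[0,0,-0.0012,0.0019,-0.0042,0.11,0],[0,0,-0.0012,0.0019,-0.0042,0.122,0.3],[0,0,-0.0012,0.0019,-0.0042,0.125,0.4],[0,0,-0.0012,0.0019,-0.0042,0.125,0.4],[0,0,-0.0012,0.0019,-0.0042,0.125,0.4]]]'
python3 - <<'E'
from h import *
s=robot.snapshot("wrist");cv2.imwrite("pics/w2.png",s["frame"][:,:,::-1]);W=cal(s);pickle.dump(W,open("w2.pkl","wb"))
o=robot.observe();print(o["clock"],o["ee_pos"],o["opening"],o["force"])
print(proj(W,[.5315,-.0193,.1866]))
toward([.5305,-.0195,.3446],.20)
E
```

```text
clock: 3.05
ee_pos: [0.5313, -0.0179, 0.3453]
eef_rot: [3.125, 0.317, 0.002]
force: [-0.5, -0.7, -0.1]
opening: 0.0515
3.1 [ 0.53127849 -0.01785562  0.34538459] 0.05072165647649661 [ 0.08888053 -0.04348285 -0.22145949]
(np.float64(255.86169075591738), np.float64(285.1056164946086))
shift [-0.0018  0.0024  0.0013] turn [ 0.0001 -0.0002  0.0004]
```

View pics/w2.png

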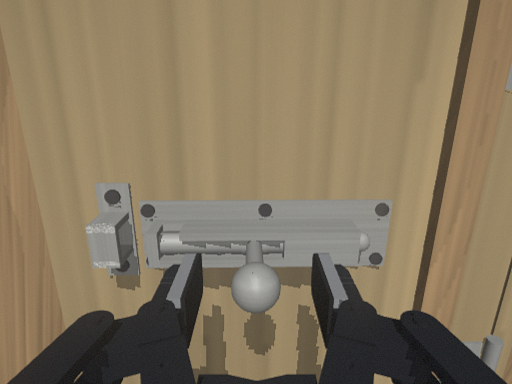

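The knob at (256,287) sits midway between the pads, whose inner edges are at 202 and 312, and it matches the projected position. I'll add a small bias towards the keeper and close in stages.

```bash
python3 -m jog '[[[0,0,0,-0.001,0.002,0,0.6],[0,0,0,-0.001,0.002,0,0.68],[0,0,0,-0.001,0.002,0,0.7],[0,0,0,-0.001,0.002,0,0.72],[0,0,0,-0.001,0.002,0,0.73],[0,0,0,-0.001,0.002,0,0.74],[0,0,0,-0.001,0.002,0,0.74]]]'
python3 - <<'E'
from h import *
s=robot.snapshot("wrist");cv2.imwrite("pics/w3.png",s["frame"][150:384,100:420,::-1])
o=robot.observe();print(o["clock"],o["ee_pos"],o["opening"],o["force"])
E
```

```text
clock: 3.8
ee_pos: [0.5309, -0.0191, 0.3448]
eef_rot: [-3.125, -0.318, -0.001]
force: [0.2, -0.4, 0.4]
opening: 0.022
3.85 [ 0.5308454  -0.01911664  0.34477144] 0.022364128348180776 [1.02947774 0.07513788 0.37694198]
```

View pics/w3.png

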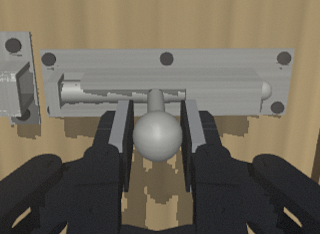

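The ball now sits between the pads with an opening of 22.4 mm and almost no force. I'll grip fully, then press.

```bash
python3 -m jog '[[[0,0,0,0,0,0,1],[0,0,0,0,0,0,1],[0,0,0,0,0,0,1],[0,0,0,0,0,0,1]]]'
python3 -m jog '[[[0,0,0,0,0,0.001,1],[0,0,0,0,0,0.002,1],[0,0,0,0,0,0.003,1],[0,0,0,0,0,0.003,1]]]'
python3 -c "
from h import *
for i in range(1):
  o=robot.observe();print(o['clock'],o['ee_pos'],o['opening'],o['force'],o['moment'])"
```

```text
clock: 4.25
ee_pos: [0.5309, -0.0191, 0.3449]
eef_rot: [-3.125, -0.317, -0.001]
force: [0.7, -0.2, 0.4]
opening: 0.0184
clock: 4.65
ee_pos: [0.5306, -0.0191, 0.3431]
eef_rot: [3.125, 0.318, 0.0]
force: [0.2, 0.4, 5.1]
opening: 0.0187
4.65 [ 0.53058247 -0.01914021  0.34312697] 0.018705086944996376 [0.23576674 0.36959964 5.05082814] [ 0.06384771 -0.10280254 -0.00134845]
```

```bash
python3 -m jog '[[[0,0,0,0,0,0.001,1],[0,0,0,0,0,0.002,1],[0,0,0,0,0,0.003,1],[0,0,0,0,0,0.004,1],[0,0,0,0,0,0.004,1]]]'
python3 -m jog '[[[0,0,0,0,0,0.0008,1],[0,0,0,0,0,0.0016,1],[0,0,0,0,0,0.002,1],[0,0,0,0,0,0.002,1]]]'
python3 -c "
from h import *
for i in range(1):
  o=robot.observe();print(o['clock'],o['ee_pos'],o['opening'],o['force'],o['moment'])"
```

```text
clock: 5.15
ee_pos: [0.5302, -0.0192, 0.3411]
eef_rot: [3.125, 0.317, -0.001]
force: [-3.3, 0.1, 9.5]
opening: 0.0187
clock: 5.55
ee_pos: [0.5303, -0.0191, 0.3405]
eef_rot: [3.125, 0.317, -0.001]
force: [-3.7, -0.7, 14.5]
opening: 0.0186
5.55 [ 0.53026097 -0.01912542  0.34053611] 0.01860353355242355 [-3.70840763 -0.66820438 14.52464857] [ 0.01063016  0.62721535 -0.02821501]
```

```bash
python3 -m jog '[[[0,0,0,-0.002,0,0,1],[0,0,0,-0.004,0,0,1],[0,0,0,-0.006,0,0,1],[0,0,0,-0.008,0,0,1],[0,0,0,-0.010,0,0,1],[0,0,0,-0.012,0,0,1],[0,0,0,-0.014,0,0,1],[0,0,0,-0.016,0,0,1]]]'
cat > st.py <<'E'
from h import *
Fs=[];
o=robot.observe();c,s=np.cos(.2),np.sin(.2);f=o["force"];m=o["moment"];p=o["ee_pos"]-np.array([.53026,-.01912,.3405])
print(round(o["clock"],2),"Fchest",np.round([c*f[0]+s*f[1],-s*f[0]+c*f[1],f[2]],2),"dchest mm",np.round(1e3*np.array([c*p[0]+s*p[1],-s*p[0]+c*p[1],p[2]]),2),o["opening"].round(4))
E
python3 st.py
```

```text
clock: 6.35
ee_pos: [0.5233, -0.0206, 0.3409]
eef_rot: [-3.125, -0.318, -0.012]
force: [3.4, 0.8, 8.4]
opening: 0.0189Traceback (most recent call last):
  File "st.py", line 4, in <module>
    print(round(o["clock"],2),"Fchest",np.round([c*f[0]+s*f[1],-s*f[0]+c*f[1],f[2]],2),"dchest mm",np.round(1e3*np.array([c*p[0]+s*p[1],-s*p[0]+c*p[1],p[2]]),2),o["opening"].round(4))
                                                                                                                                                                 ^^^^^^^^^^^^^^^^^^
AttributeError: 'float' object has no attribute 'round'
```

```bash
sed -i 's/o\["opening"\].round(4)/round(float(o["opening"]),4)/' st.py; python3 st.py; python3 -m jog '[[[0,0,0,0,0,0.0006,1],[0,0,0,0,0,0.0012,1],[0,0,0,0,0,0.0012,1]]]'; python3 st.py
```

```text
6.35 Fchest [3.53 0.09 8.37] dchest mm [-7.07 -0.04  0.36] 0.0189
clock: 6.65
ee_pos: [0.5232, -0.0206, 0.3406]
eef_rot: [3.125, 0.318, 0.011]
force: [2.6, 1.1, 12.5]
opening: 0.0185
6.65 Fchest [ 2.78  0.55 12.54] dchest mm [-7.22 -0.01  0.08] 0.0185
```

```bash
python3 -m jog '[[[0,0,0,0,0,0.0007,1],[0,0,0,-0.0015,0,0.0007,1],[0,0,0,-0.003,0,0.0007,1],[0,0,0,-0.0045,0,0.0008,1],[0,0,0,-0.006,0,0.0009,1],[0,0,0,-0.0075,0,0.001,1],[0,0,0,-0.009,0,0.001,1]]]'; python3 st.py
```

```text
clock: 7.35
ee_pos: [0.5188, -0.0214, 0.3405]
eef_rot: [-3.125, -0.318, -0.016]
force: [4.1, 0.7, 13.8]
opening: 0.0187
7.35 Fchest [ 4.16 -0.17 13.82] dchest mm [-11.72   0.06   0.04] 0.0187
```

```bash
python3 -m jog '[[[0,0,0,-0.0015,0,0,1],[0,0,0,-0.003,0,0,1],[0,0,0,-0.0045,0,0.0,1],[0,0,0,-0.006,0,0,1]]]'; python3 st.py;python3 - <<'E'
from h import *
s=robot.snapshot("wrist");cv2.imwrite("pics/w4.png",s["frame"][:,:,::-1])
s=robot.snapshot("side");cv2.imwrite("pics/s4.png",cv2.resize(s["frame"][130:220,220:345,::-1],None,fx=6,fy=6,interpolation=cv2.INTER_CUBIC))
E
```

```text
clock: 7.75
ee_pos: [0.5152, -0.0221, 0.3405]
eef_rot: [-3.125, -0.318, -0.016]
force: [3.7, 0.9, 13.5]
opening: 0.019
7.75 Fchest [ 3.84  0.19 13.54] dchest mm [-15.33   0.06   0.02] 0.019
```

View pics/w4.png

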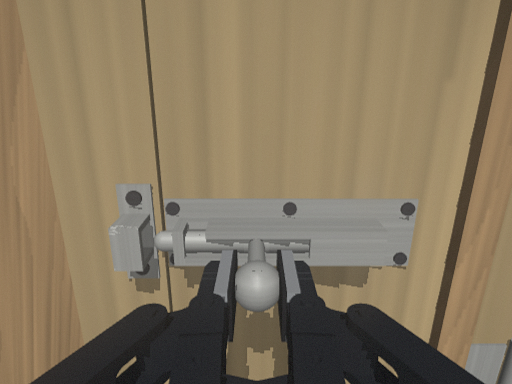

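View pics/s4.png

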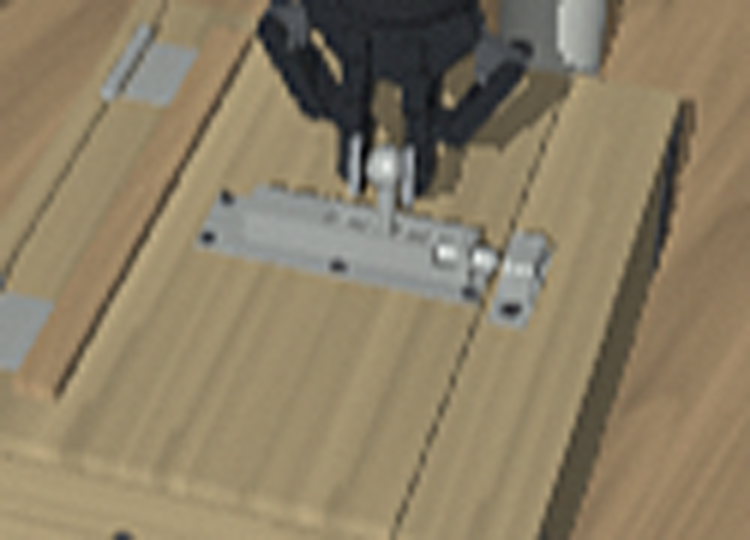

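The lid is flush and the rod tip, at (157,241) in the wrist view, is right at the keeper mouth. I'll continue with smaller steps.

```bash
python3 -m jog '[[[0,0,0,-0.001,0,0.0006,1],[0,0,0,-0.002,0,0.0012,1],[0,0,0,-0.003,0,0.0012,1],[0,0,0,-0.004,0,0.0012,1]]]'; python3 st.py
```

```text
clock: 8.25
ee_pos: [0.5134, -0.0224, 0.3405]
eef_rot: [-3.125, -0.318, -0.019]
force: [3.4, 1.9, 19.0]
opening: 0.0185
8.25 Fchest [ 3.72  1.15 19.03] dchest mm [-17.2    0.16  -0.05] 0.0185
```

```bash
python3 -m jog '[[[0,0,0,-0.001,0,0,1],[0,0,0,-0.002,0,0,1],[0,0,0,-0.003,0,0,1],[0,0,0,-0.004,0,0,1]]]'; python3 st.py
```

```text
clock: 8.65
ee_pos: [0.511, -0.0229, 0.3404]
eef_rot: [-3.125, -0.318, -0.019]
force: [3.8, 1.7, 18.3]
opening: 0.0186
8.65 Fchest [ 4.08  0.93 18.27] dchest mm [-19.63   0.15  -0.08] 0.0186
```

```bash
for i in 1; do python3 -m jog '[[[0,0,0,-0.001,0,0,1],[0,0,0,-0.002,0,0,1],[0,0,0,-0.003,0,-0.0004,1],[0,0,0,-0.004,0,-0.0005,1]]]'; done; python3 st.py
```

```text
clock: 9.05
ee_pos: [0.5085, -0.0234, 0.3405]
eef_rot: [-3.125, -0.318, -0.018]
force: [4.4, 0.9, 17.1]
opening: 0.0184
9.05 Fchest [ 4.53  0.02 17.12] dchest mm [-22.19   0.14  -0.03] 0.0184
```

```bash
python3 -m jog '[[[0,0,0,-0.0008,0,0,1],[0,0,0,-0.0016,0,0,1],[0,0,0,-0.0024,0,0,1],[0,0,0,-0.0032,0,0,1]]]';  python3 st.py
```

```text
clock: 9.45
ee_pos: [0.5066, -0.0238, 0.3405]
eef_rot: [-3.125, -0.318, -0.018]
force: [3.4, 1.4, 15.8]
opening: 0.0188
9.45 Fchest [ 3.59  0.73 15.83] dchest mm [-24.08   0.14  -0.05] 0.0188
```

```bash
python3 -m jog '[[[0,0,0,-0.0008,0,0,1],[0,0,0,-0.0016,0,0,1],[0,0,0,-0.0024,0,0,1],[0,0,0,-0.0032,0,0,1]]]';  python3 st.py
```

```text
clock: 9.85
ee_pos: [0.5048, -0.0242, 0.3405]
eef_rot: [-3.125, -0.318, -0.018]
force: [2.6, 1.5, 16.5]
opening: 0.0187
9.85 Fchest [ 2.89  0.98 16.48] dchest mm [-25.97   0.13  -0.03] 0.0187
```

```bash
python3 -m jog '[[[0,0,0,-0.0008,0,0,1],[0,0,0,-0.0016,0,0,1],[0,0,0,-0.0024,0,0,1],[0,0,0,-0.0032,0,0,1]]]';  python3 st.py
```

```text
clock: 10.25
ee_pos: [0.5029, -0.0245, 0.3404]
eef_rot: [-3.125, -0.318, -0.018]
force: [4.4, 0.7, 16.9]
opening: 0.0187
10.25 Fchest [ 4.44 -0.18 16.91] dchest mm [-27.91   0.13  -0.06] 0.0187
```

```bash
python3 -m jog '[[[0,0,0,-0.0008,0,0,1],[0,0,0,-0.0016,0,0,1],[0,0,0,-0.0024,0,0,1],[0,0,0,-0.0032,0,0,1]]]';  python3 st.py;python3 - <<'E'
from h import *
s=robot.snapshot("wrist");cv2.imwrite("pics/w5.png",cv2.resize(s["frame"][170:310,100:340,::-1],None,fx=3.3,fy=3.3,interpolation=cv2.INTER_CUBIC))
E
```

```text
clock: 10.65
ee_pos: [0.501, -0.0249, 0.3404]
eef_rot: [-3.125, -0.318, -0.018]
force: [3.4, 1.2, 17.0]
opening: 0.019
10.65 Fchest [ 3.6   0.45 17.01] dchest mm [-29.83   0.14  -0.07] 0.019
```

View pics/w5.png

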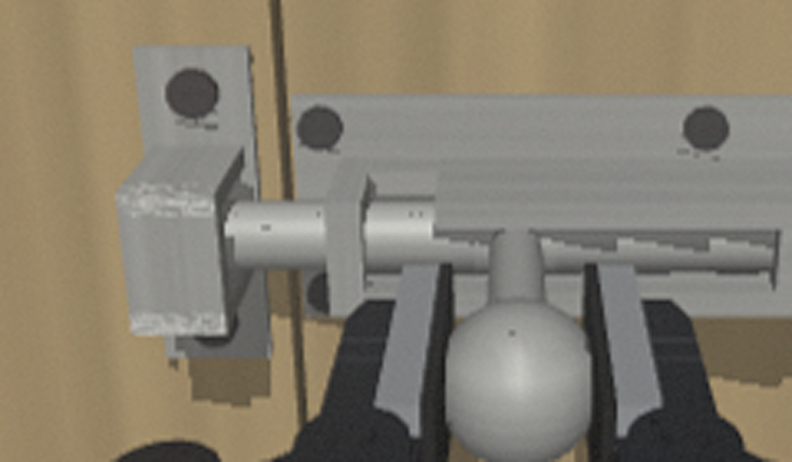

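The rod is through the keeper. The gap in the +y wall (zoom 365–435) is the notch, roughly 20 mm ahead. I'll keep sliding with force checks.

```bash
python3 -m jog '[[[0,0,0,-0.001,0,0,1],[0,0,0,-0.002,0,0,1],[0,0,0,-0.003,0,0,1],[0,0,0,-0.004,0,0,1],[0,0,0,-0.005,0,0,1]]]';  python3 st.py
```

```text
clock: 11.2
ee_pos: [0.4981, -0.0255, 0.3404]
eef_rot: [-3.125, -0.318, -0.018]
force: [3.3, 1.5, 17.1]
opening: 0.0183
11.2 Fchest [ 3.5   0.78 17.12] dchest mm [-32.81   0.14  -0.07] 0.0183
```

```bash
python3 -m jog '[[[0,0,0,-0.001,0,0,1],[0,0,0,-0.002,0,0,1],[0,0,0,-0.003,0,0,1],[0,0,0,-0.004,0,0,1],[0,0,0,-0.005,0,0,1]]]';  python3 st.py
```

```text
clock: 11.7
ee_pos: [0.4952, -0.0261, 0.3405]
eef_rot: [-3.125, -0.318, -0.018]
force: [3.8, 1.7, 17.9]
opening: 0.019
11.7 Fchest [ 4.1   0.89 17.9 ] dchest mm [-35.77   0.16  -0.04] 0.019
```

```bash
python3 -m jog '[[[0,0,0,-0.001,0,0,1],[0,0,0,-0.002,0,0,1],[0,0,0,-0.003,0,0,1],[0,0,0,-0.004,0,0,1],[0,0,0,-0.005,0,0,1]]]';  python3 st.py
```

```text
clock: 12.2
ee_pos: [0.4922, -0.0267, 0.3404]
eef_rot: [-3.125, -0.318, -0.018]
force: [4.8, 2.4, 16.8]
opening: 0.0189
12.2 Fchest [ 5.23  1.41 16.76] dchest mm [-38.76   0.14  -0.06] 0.0189
```

```bash
python3 -m jog '[[[0,0,0,-0.0005,0,0,1],[0,0,0,-0.001,0,0,1],[0,0,0,-0.001,0,0,1]]]';  python3 st.py;python3 - <<'E'
from h import *
s=robot.snapshot("wrist");cv2.imwrite("pics/w6.png",cv2.resize(s["frame"][170:310,100:340,::-1],None,fx=3.3,fy=3.3,interpolation=cv2.INTER_CUBIC))
E
python3 st.py
```

```text
clock: 12.5
ee_pos: [0.4916, -0.0268, 0.3404]
eef_rot: [-3.125, -0.318, -0.018]
force: [4.3, 2.1, 17.7]
opening: 0.0186
12.5 Fchest [ 4.61  1.2  17.66] dchest mm [-39.41   0.15  -0.05] 0.0186
12.55 Fchest [ 3.61  0.64 18.05] dchest mm [-39.41   0.14  -0.09] 0.0187
```

View pics/w6.png

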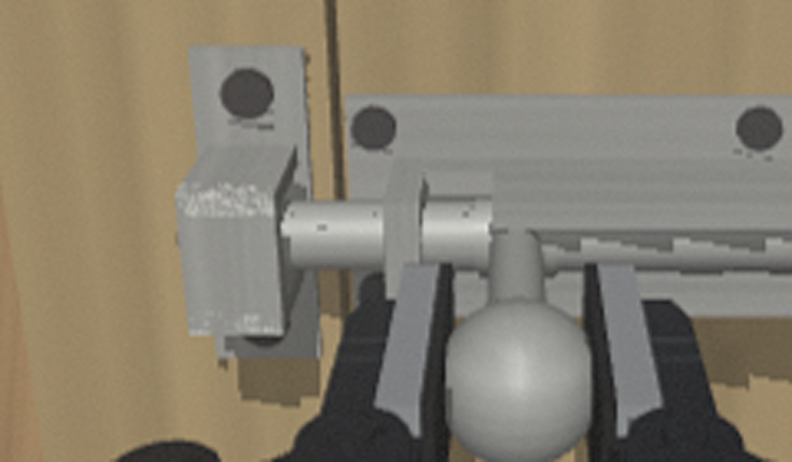

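The stem is about 10 mm short of the notch end by eye. I'll take finer steps.

```bash
python3 -m jog '[[[0,0,0,-0.0008,0,0,1],[0,0,0,-0.0016,0,0,1],[0,0,0,-0.0024,0,0,1],[0,0,0,-0.0032,0,0,1]]]';  python3 st.py
```

```text
clock: 12.95
ee_pos: [0.4898, -0.0272, 0.3404]
eef_rot: [-3.125, -0.318, -0.018]
force: [3.4, 1.7, 18.0]
opening: 0.0186
12.95 Fchest [ 3.63  0.99 18.04] dchest mm [-41.26   0.17  -0.07] 0.0186
```

```bash
python3 -m jog '[[[0,0,0,-0.0008,0,0,1],[0,0,0,-0.0016,0,0,1],[0,0,0,-0.0024,0,0,1],[0,0,0,-0.0032,0,0,1]]]';  python3 st.py
```

```text
clock: 13.35
ee_pos: [0.4879, -0.0275, 0.3404]
eef_rot: [-3.125, -0.319, -0.018]
force: [3.1, 2.1, 18.9]
opening: 0.0185
13.35 Fchest [ 3.49  1.4  18.92] dchest mm [-43.17   0.18  -0.07] 0.0185
```

```bash
python3 -m jog '[[[0,0,0,-0.0006,0,0,1],[0,0,0,-0.0012,0,0,1],[0,0,0,-0.0018,0,0,1]]]';  python3 st.py
```

```text
clock: 13.65
ee_pos: [0.4869, -0.0277, 0.3404]
eef_rot: [-3.125, -0.319, -0.018]
force: [3.9, 1.7, 18.1]
opening: 0.0182
13.65 Fchest [ 4.16  0.91 18.08] dchest mm [-44.24   0.18  -0.09] 0.0182
```

```bash
python3 -m jog '[[[0,0,0,-0.0006,0,0,1],[0,0,0,-0.0012,0,0,1],[0,0,0,-0.0018,0,0,1]]]';  python3 st.py
```

```text
clock: 13.95
ee_pos: [0.4858, -0.028, 0.3404]
eef_rot: [-3.125, -0.319, -0.018]
force: [3.5, 1.6, 18.1]
opening: 0.0187
13.95 Fchest [ 3.79  0.86 18.12] dchest mm [-45.34   0.17  -0.09] 0.0187
```

```bash
python3 -m jog '[[[0,0,0,-0.0006,0,0,1],[0,0,0,-0.0012,0,0,1],[0,0,0,-0.0018,0,0,1]]]';  python3 st.py
```

```text
clock: 14.25
ee_pos: [0.4847, -0.0282, 0.3404]
eef_rot: [-3.125, -0.319, -0.018]
force: [3.0, 2.6, 18.0]
opening: 0.0184
14.25 Fchest [ 3.49  1.94 18.04] dchest mm [-46.4    0.18  -0.09] 0.0184
```

```bash
python3 -m jog '[[[0,0,0,-0.0006,0,0,1],[0,0,0,-0.0012,0,0,1],[0,0,0,-0.0012,0,0,1]]]';  python3 st.py
```

```text
clock: 14.55
ee_pos: [0.484, -0.0283, 0.3404]
eef_rot: [-3.125, -0.319, -0.018]
force: [4.2, 1.6, 17.9]
opening: 0.0187
14.55 Fchest [ 4.43  0.69 17.92] dchest mm [-47.16   0.17  -0.08] 0.0187
```

```bash
python3 -m jog '[[[0,0,0,-0.0006,0,0,1],[0,0,0,-0.0012,0,0,1],[0,0,0,-0.0012,0,0,1]]]';  python3 st.py;python3 - <<'E'
from h import *
s=robot.snapshot("wrist");cv2.imwrite("pics/w7.png",cv2.resize(s["frame"][170:310,100:340,::-1],None,fx=3.3,fy=3.3,interpolation=cv2.INTER_CUBIC))
E
python3 st.py
```

```text
clock: 14.85
ee_pos: [0.4833, -0.0285, 0.3404]
eef_rot: [-3.125, -0.319, -0.018]
force: [4.1, 2.4, 18.6]
opening: 0.0187
14.85 Fchest [ 4.51  1.52 18.57] dchest mm [-47.89   0.18  -0.12] 0.0187
14.9 Fchest [ 4.13  1.67 18.15] dchest mm [-47.88   0.17  -0.09] 0.0185
```

View pics/w7.png

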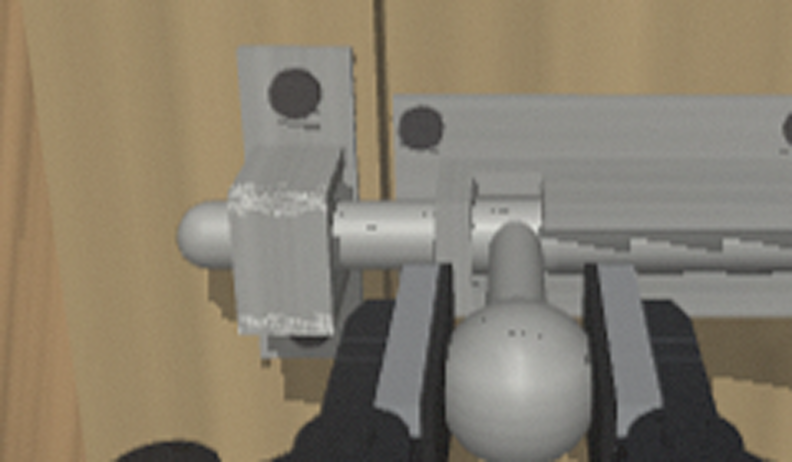

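The stem base spans 490–545 in the zoom and the notch 472–543, so about 3 mm remains.

```bash
python3 -m jog '[[[0,0,0,-0.0005,0,-0.0004,1],[0,0,0,-0.001,0,-0.0007,1],[0,0,0,-0.001,0,-0.0007,1]]]';  python3 st.py
```

```text
clock: 15.2
ee_pos: [0.4824, -0.0287, 0.3405]
eef_rot: [-3.125, -0.318, -0.016]
force: [3.6, 1.6, 17.1]
opening: 0.0183
15.2 Fchest [ 3.84  0.88 17.08] dchest mm [-4.878e+01  1.400e-01 -1.000e-02] 0.0183
```

```bash
python3 -m jog '[[[0,0,0,-0.0005,0,0,1],[0,0,0,-0.001,0,0,1],[0,0,0,-0.001,0,0,1]]]';  python3 st.py
```

```text
clock: 15.5
ee_pos: [0.4819, -0.0288, 0.3405]
eef_rot: [-3.125, -0.318, -0.017]
force: [3.5, 1.5, 15.4]
opening: 0.0189
15.5 Fchest [ 3.7   0.82 15.38] dchest mm [-4.933e+01  1.500e-01 -3.000e-02] 0.0189
```

```bash
python3 -m jog '[[[0,0,0,-0.0005,0,0,1],[0,0,0,-0.001,0,0,1],[0,0,0,-0.001,0,0,1]]]';  python3 st.py
```

```text
clock: 15.8
ee_pos: [0.4813, -0.0289, 0.3405]
eef_rot: [-3.125, -0.319, -0.016]
force: [4.2, 1.9, 15.9]
opening: 0.0185
15.8 Fchest [ 4.46  1.02 15.87] dchest mm [-4.993e+01  1.700e-01 -4.000e-02] 0.0185
```

```bash
python3 -m jog '[[[0,0,0,-0.0004,0,0,1],[0,0,0,-0.0008,0,0,1],[0,0,0,-0.0008,0,0,1]]]';  python3 st.py
```

```text
clock: 16.1
ee_pos: [0.4808, -0.029, 0.3404]
eef_rot: [-3.125, -0.319, -0.016]
force: [3.2, 1.8, 15.9]
opening: 0.0189
16.1 Fchest [ 3.46  1.17 15.94] dchest mm [-5.041e+01  1.300e-01 -5.000e-02] 0.0189
```

```bash
python3 -m jog '[[[0,0,0,-0.0004,0,0,1],[0,0,0,-0.0008,0,0,1],[0,0,0,-0.0008,0,0,1]]]';  python3 st.py
```

```text
clock: 16.4
ee_pos: [0.4805, -0.0291, 0.3405]
eef_rot: [-3.125, -0.319, -0.017]
force: [4.2, 1.4, 15.2]
opening: 0.0182
16.4 Fchest [ 4.36  0.56 15.19] dchest mm [-5.078e+01  1.500e-01 -3.000e-02] 0.0182
```

```bash
python3 -m jog '[[[0,0,0,-0.0004,0,0,1],[0,0,0,-0.0008,0,0,1],[0,0,0,-0.0008,0,0,1]]]';  python3 st.py
```

```text
clock: 16.7
ee_pos: [0.4802, -0.0291, 0.3405]
eef_rot: [-3.125, -0.319, -0.018]
force: [4.7, 2.3, 13.9]
opening: 0.0185
16.7 Fchest [ 5.04  1.28 13.89] dchest mm [-5.106e+01  1.400e-01 -3.000e-02] 0.0185
```

```bash
python3 -m jog '[[[0,0,0,-0.0004,0,0,1],[0,0,0,-0.0008,0,0,1],[0,0,0,-0.0008,0,0,1]]]';  python3 st.py
```

```text
clock: 17.0
ee_pos: [0.48, -0.0292, 0.3405]
eef_rot: [-3.125, -0.319, -0.019]
force: [5.2, 2.1, 13.4]
opening: 0.0183
17.0 Fchest [ 5.5   1.   13.41] dchest mm [-51.25   0.13  -0.  ] 0.0183
```

```bash
python3 -m jog '[[[0,0,0,-0.0004,0,0,1],[0,0,0,-0.0008,0,0,1],[0,0,0,-0.0008,0,0,1]]]';  python3 st.py
```

```text
clock: 17.3
ee_pos: [0.4798, -0.0292, 0.3405]
eef_rot: [-3.125, -0.319, -0.02]
force: [6.1, 2.6, 13.4]
opening: 0.0187
17.3 Fchest [ 6.53  1.29 13.41] dchest mm [-51.47   0.13   0.  ] 0.0187
```

```bash
python3 -m jog '[[[0,0,0,-0.0004,0,0,1],[0,0,0,-0.0008,0,0,1],[0,0,0,-0.0008,0,0,1]]]';  python3 st.py;python3 - <<'E'
from h import *
s=robot.snapshot("wrist");cv2.imwrite("pics/w8.png",cv2.resize(s["frame"][170:310,100:340,::-1],None,fx=3.3,fy=3.3,interpolation=cv2.INTER_CUBIC))
E
python3 st.py
```

```text
clock: 17.6
ee_pos: [0.4796, -0.0293, 0.3405]
eef_rot: [-3.124, -0.319, -0.022]
force: [7.4, 3.4, 12.5]
opening: 0.0186
17.6 Fchest [ 7.93  1.88 12.52] dchest mm [-5.168e+01  1.200e-01  3.000e-02] 0.0186
17.65 Fchest [ 7.39  0.39 11.62] dchest mm [-5.169e+01  1.200e-01  4.000e-02] 0.0188
```

View pics/w8.png

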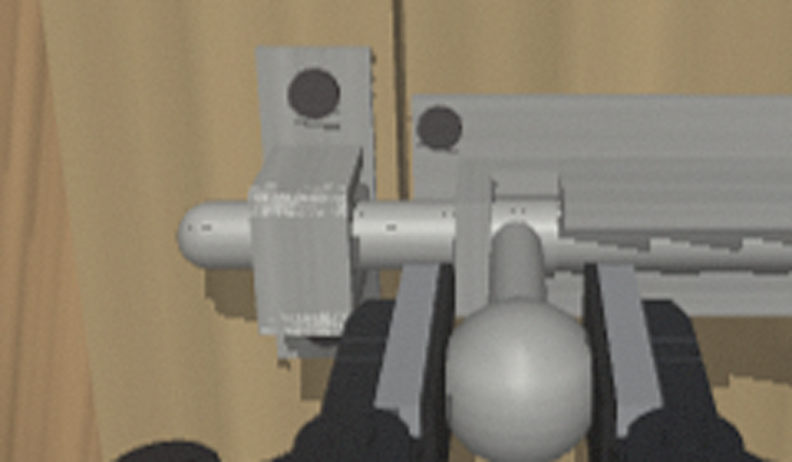

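The push rose from about 4 N to 7.5 N while the motion stalled, and the stem is against the left end of the notch, so this is the stop. I'll back off about 1.3 mm to centre the stem in the notch.

```bash
python3 -m jog '[[[0,0,0,0.001,0,0,1],[0,0,0,0.002,0,0,1],[0,0,0,0.003,0,0,1],[0,0,0,0.004,0,0,1],[0,0,0,0.004,0,0,1]]]';  python3 st.py
```

```text
clock: 18.15
ee_pos: [0.4805, -0.029, 0.3404]
eef_rot: [-3.125, -0.318, -0.015]
force: [2.9, 0.8, 17.5]
opening: 0.0184
18.15 Fchest [ 3.01  0.24 17.52] dchest mm [-5.07e+01  1.70e-01 -5.00e-02] 0.0184
```

```bash
python3 -m jog '[[[0,0,0,0.0007,0,0,1],[0,0,0,0.0014,0,0,1],[0,0,0,0.0015,0,0,1]]]';  python3 st.py;python3 - <<'E'
from h import *
s=robot.snapshot("wrist");cv2.imwrite("pics/w9.png",cv2.resize(s["frame"][170:310,100:340,::-1],None,fx=3.3,fy=3.3,interpolation=cv2.INTER_CUBIC))
E
python3 st.py
```

```text
clock: 18.45
ee_pos: [0.4809, -0.029, 0.3404]
eef_rot: [3.125, 0.318, 0.012]
force: [0.3, 1.6, 18.8]
opening: 0.0184
18.45 Fchest [ 0.64  1.55 18.76] dchest mm [-50.36   0.17  -0.1 ] 0.0184
18.5 Fchest [ 2.2   1.67 18.85] dchest mm [-50.4    0.17  -0.11] 0.0188
```

View pics/w9.png

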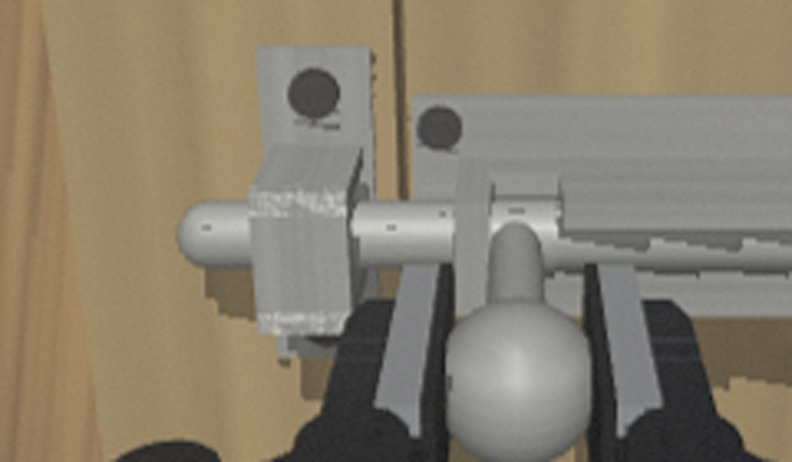

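```bash
python3 -m jog '[[[0,0,0,0.001,0,0,1],[0,0,0,0.002,0,0,1],[0,0,0,0.003,0,-0.0004,1],[0,0,0,0.004,0,-0.0004,1],[0,0,0,0.004,0,-0.0004,1]]]';  python3 st.py
```

```text
clock: 19.0
ee_pos: [0.4818, -0.0287, 0.3404]
eef_rot: [3.125, 0.318, 0.006]
force: [-2.7, 0.9, 20.8]
opening: 0.0186
19.0 Fchest [-2.42  1.4  20.77] dchest mm [-49.35   0.21  -0.14] 0.0186
```

```bash
python3 -m jog '[[[0,0,0,0.0008,0,0,1],[0,0,0,0.0016,0,0,1],[0,0,0,0.0024,0,0,1],[0,0,0,0.0024,0,0,1]]]';  python3 st.py;python3 - <<'E'
from h import *
s=robot.snapshot("wrist");cv2.imwrite("pics/w10.png",cv2.resize(s["frame"][170:310,100:340,::-1],None,fx=3.3,fy=3.3,interpolation=cv2.INTER_CUBIC))
E
python3 st.py
```

```text
clock: 19.4
ee_pos: [0.4829, -0.0285, 0.3403]
eef_rot: [3.125, 0.318, 0.004]
force: [-4.0, 1.9, 23.2]
opening: 0.0185
19.4 Fchest [-3.56  2.66 23.16] dchest mm [-48.33   0.18  -0.19] 0.0185
19.45 Fchest [-4.22  1.48 22.9 ] dchest mm [-48.32   0.22  -0.19] 0.0186
```

View pics/w10.png

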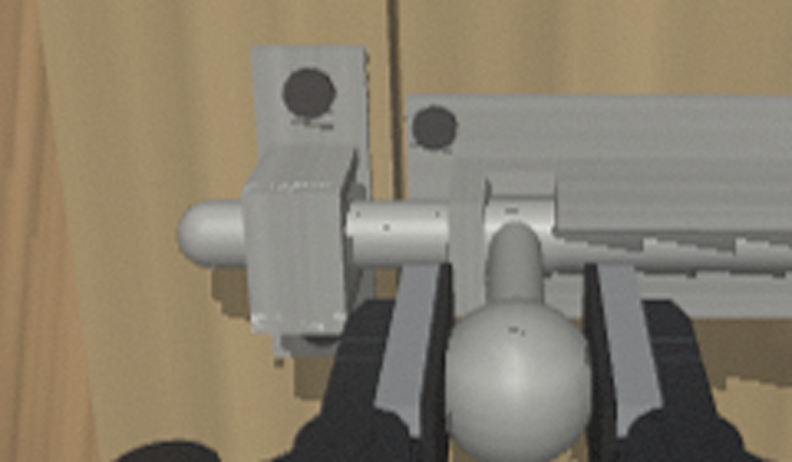

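```bash
python3 -m jog '[[[0,0,0,0,0,-0.001,1],[0,0,0,0,0,-0.002,1],[0,0,0,0.0006,0,-0.0025,1],[0,0,0,0.0006,0,-0.0025,1]]]';  python3 st.py
```

```text
clock: 19.85
ee_pos: [0.483, -0.0286, 0.3406]
eef_rot: [3.125, 0.318, 0.002]
force: [-1.6, 2.0, 11.0]
opening: 0.0186
19.85 Fchest [-1.19  2.31 10.98] dchest mm [-48.2    0.08   0.08] 0.0186
```

```bash
python3 -m jog '[[[0,0,0,0,0,-0.001,1],[0,0,0,0,0,-0.001,1],[0,0,0,0,0,-0.001,1]]]';  python3 st.py;python3 - <<'E'
from h import *
s=robot.snapshot("wrist");cv2.imwrite("pics/w11.png",cv2.resize(s["frame"][170:310,100:340,::-1],None,fx=3.3,fy=3.3,interpolation=cv2.INTER_CUBIC))
E
python3 st.py
```

```text
clock: 20.15
ee_pos: [0.483, -0.0286, 0.3409]
eef_rot: [-3.125, -0.318, -0.002]
force: [-0.3, 1.7, 7.9]
opening: 0.0184
20.15 Fchest [0.07 1.68 7.87] dchest mm [-4.819e+01  4.000e-02  4.200e-01] 0.0184
20.2 Fchest [0.25 1.43 7.08] dchest mm [-4.819e+01  2.000e-02  4.100e-01] 0.0185
```

View pics/w11.png

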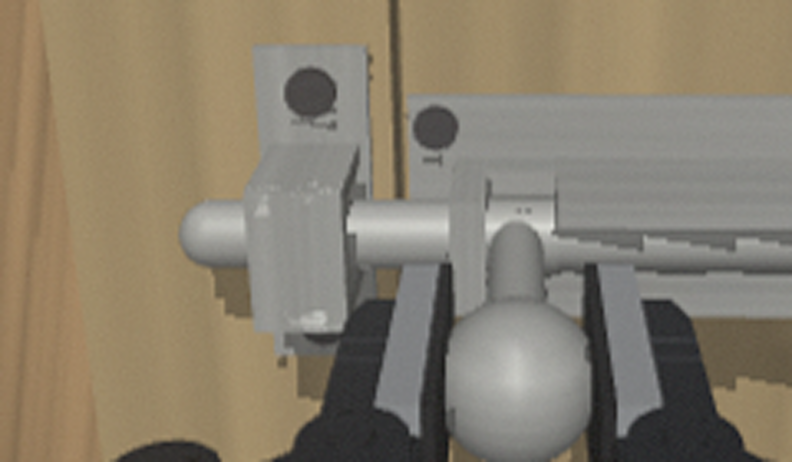

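Fx is about 0, and the stem (489–543) lies inside the notch (487–555). Next I'll work out the current lean.

```bash
python3 - <<'E'
from h import *
s=robot.snapshot("wrist");W=cal(s);o=robot.observe()
c,sn=np.cos(.2),np.sin(.2)
ch=lambda p:np.round(1e3*np.array([c*p[0]+sn*p[1],-sn*p[0]+c*p[1],p[2]]),1)
print("rod",ch(plane(W,220.9,240.3,.1335)),ch(plane(W,163,241,.1335)),"knob",ch(plane(W,256.3,285.4,.1835)),"tcp",ch(o["ee_pos"]), "tcp tilt",R.from_rotvec(o["eef_rot"]).as_matrix()[:,2])
E
```

```text
rod [ 447.2 -127.4  133.5] [ 413.6 -127.9  133.5] knob [ 467.8 -124.7  183.5] tcp [ 467.7 -124.1  340.9] tcp tilt [ 1.00602746e-03  1.88592892e-04 -9.99999476e-01]
```

```bash
python3 -m jog '[[[0,0,0,0,0,-0.001,1],[0,0,0,0,0,-0.002,1],[0,0,0,0,0,-0.0025,1],[0,0,0,0,0,-0.0025,1]]]';  python3 st.py; python3 -m jog '[[[0,0,0,0,0,0,1]]]' >/dev/null; python3 st.py
```

```text
clock: 20.65
ee_pos: [0.4832, -0.0287, 0.3421]
eef_rot: [-3.125, -0.318, -0.002]
force: [1.1, 1.1, 4.6]
opening: 0.0187
20.65 Fchest [1.26 0.88 4.56] dchest mm [-48.02  -0.07   1.55] 0.0187
20.75 Fchest [1.48 0.83 4.82] dchest mm [-48.02  -0.13   1.53] 0.0183
```

```bash
python3 -m jog '[[[0,0,0,0,0,-0.0005,1],[0,0,0,0,0,-0.0008,1],[0,0,0,0,0,-0.0008,1]]]';  python3 st.py
```

```text
clock: 21.05
ee_pos: [0.4832, -0.0289, 0.3422]
eef_rot: [-3.125, -0.317, -0.002]
force: [3.5, 1.8, 0.7]
opening: 0.0184
21.05 Fchest [3.76 1.07 0.66] dchest mm [-48.03  -0.26   1.71] 0.0184
```

```bash
python3 -m jog '[[[0,0,0,0.001,0,0,1],[0,0,0,0.002,-0.002,0,1],[0,0,0,0.002,-0.006,0.0007,1],[0,0,0,0.002,-0.0115,0.0015,1],[0,0,0,0.002,-0.017,0.003,1],[0,0,0,0.002,-0.0235,0.0048,1],[0,0,0,0.002,-0.0235,0.0048,1]]]';  python3 st.py;python3 - <<'E'
from h import *
s=robot.snapshot("wrist");cv2.imwrite("pics/w12.png",cv2.resize(s["frame"][170:310,100:340,::-1],None,fx=3.3,fy=3.3,interpolation=cv2.INTER_CUBIC))
E
python3 st.py
```

```text
clock: 21.75
ee_pos: [0.4806, -0.0148, 0.3389]
eef_rot: [-3.125, -0.314, 0.003]
force: [1.3, -2.7, 0.5]
opening: 0.0185
21.75 Fchest [ 0.77 -2.94  0.48] dchest mm [-47.78  14.08  -1.57] 0.0185
21.8 Fchest [ 0.74 -2.77 -0.88] dchest mm [-47.73  13.99  -1.52] 0.0183
```

View pics/w12.png

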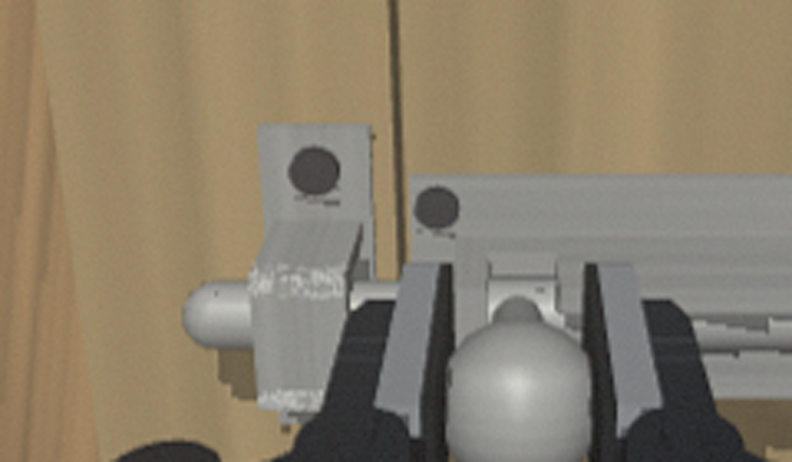

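The lean is now about 0.34, past what the slot wall allows, and the stem is inside the notch without touching its sides. I'll continue the arc.

```bash
python3 -m jog '[[[0,0,0,0,-0.0058,0.0026,1],[0,0,0,0,-0.0115,0.0052,1],[0,0,0,0,-0.017,0.0085,1],[0,0,0,0,-0.022,0.012,1],[0,0,0,0,-0.022,0.012,1]]]';  python3 st.py;python3 -m jog '[[[0,0,0,0,0,0,1]]]' >/dev/null; python3 st.py
```

```text
clock: 22.3
ee_pos: [0.4778, 0.0003, 0.3321]
eef_rot: [-3.122, -0.323, 0.002]
force: [-0.7, 0.5, -0.3]
opening: 0.0012
22.3 Fchest [-0.54  0.61 -0.27] dchest mm [-47.53  29.45  -8.41] 0.0012
22.4 Fchest [0.05 1.09 0.28] dchest mm [-47.52  28.44  -8.57] 0.0
```

The ball slipped out of the pads and the jaws shut. I'll look at where things are.

```bash
python3 - <<'E'
from h import *
s=robot.snapshot("wrist");cv2.imwrite("pics/w13.png",s["frame"][:,:,::-1])
s=robot.snapshot("side");cv2.imwrite("pics/s13.png",cv2.resize(s["frame"][130:220,220:345,::-1],None,fx=6,fy=6,interpolation=cv2.INTER_CUBIC))
E
```

```text
(no output)
```

View pics/w13.png

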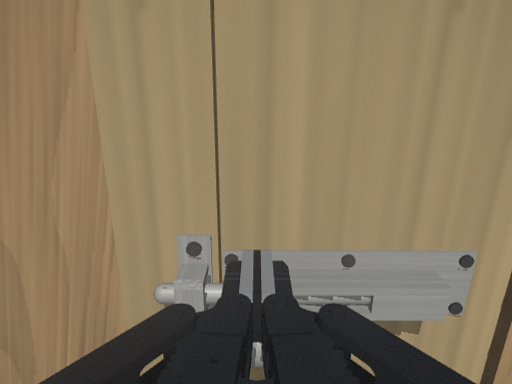

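View pics/s13.png

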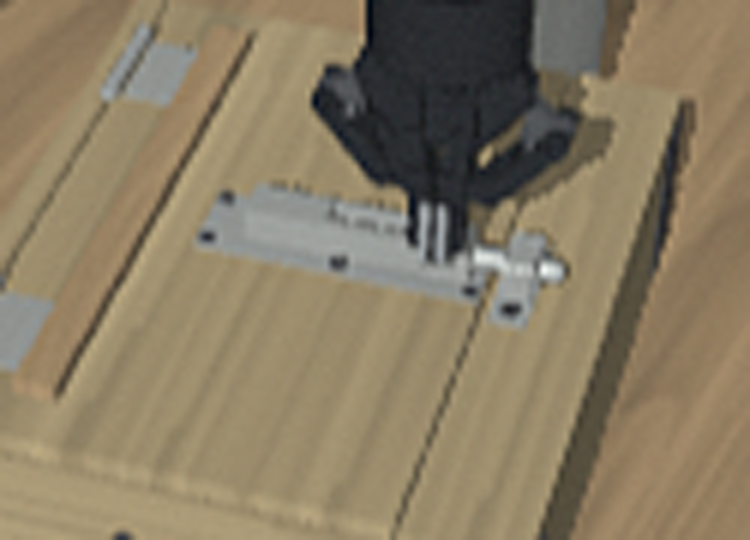

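```bash
python3 -m jog '[[[0,0,0,0,0,-0.03,1],[0,0,0,0,0,-0.07,1],[0,0,0,0,0.05,-0.11,1],[0,0,0,0,0.05,-0.12,1],[0,0,0,0,0.05,-0.12,1],[0,0,0,0,0.05,-0.12,1]]]';  python3 st.py; python3 - <<'E'
from h import *
s=robot.snapshot("wrist");cv2.imwrite("pics/w14.png",s["frame"][:,:,::-1]);pickle.dump(cal(s),open("w14.pkl","wb"))
s=robot.snapshot("side");cv2.imwrite("pics/s14.png",cv2.resize(s["frame"][130:220,220:345,::-1],None,fx=6,fy=6,interpolation=cv2.INTER_CUBIC))
E
```

```text
clock: 23.1
ee_pos: [0.4841, -0.0311, 0.4036]
eef_rot: [-3.125, -0.318, 0.002]
force: [-0.5, 0.7, -0.5]
opening: 0.0001
23.1 Fchest [-0.38  0.79 -0.55] dchest mm [-47.6   -2.52  63.11] 0.0001
```

View pics/w14.png

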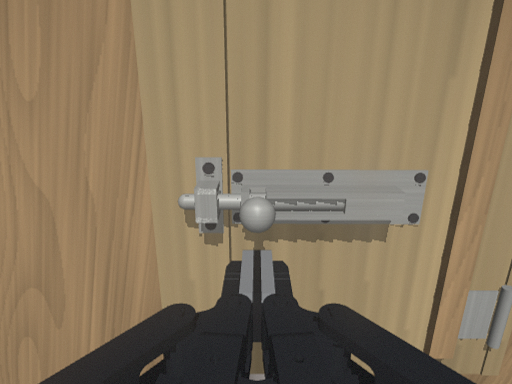

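View pics/s14.png

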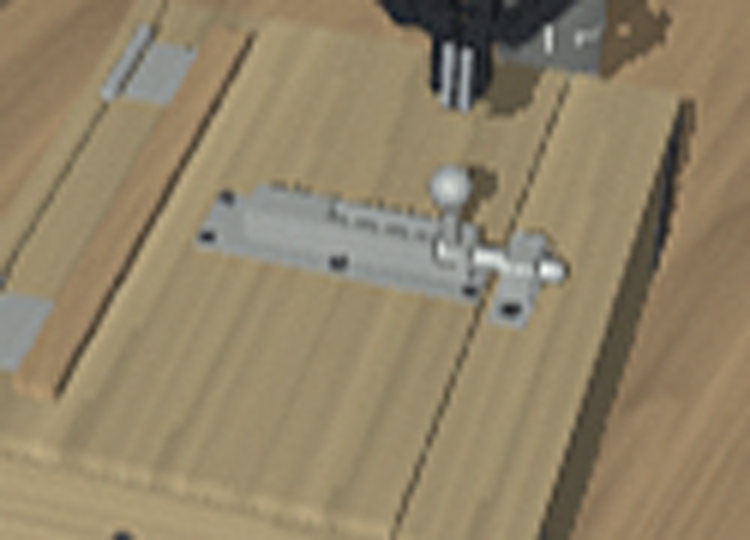

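```bash
python3 - <<'E'
from h import *
T,S=pickle.load(open("cal.pkl","rb"));W=pickle.load(open("w14.pkl","rb"))
z6=lambda X,Y:((X+.5)/6-.5+220,(Y+.5)/6-.5+130)
c,sn=np.cos(.2),np.sin(.2)
ch=lambda p:np.round(1e3*np.array([c*p[0]+sn*p[1],-sn*p[0]+c*p[1],p[2]]),1)
p,e=tri(ray(S,*z6(451,186)),ray(W,257.5,214));print(ch(p),e)
for z in(.175,.18,.185):print(z,ch(plane(W,257.5,214,z)),ch(plane(S,*z6(451,186),z)))
print("rod",ch(plane(W,185,201.5,.1338)),ch(plane(W,230,201.5,.1338)),"tcp",ch(robot.observe()["ee_pos"]))
E
```

```text
[ 469.3 -118.1  183.5] [np.float64(0.818043779800382), np.float64(0.8180437798005148)]
0.175 [ 468.5 -121.7  175. ] [ 472.3 -127.7  175. ]
0.18 [ 468.5 -119.8  180. ] [ 471.  -121.9  180. ]
0.185 [ 468.5 -117.8  185. ] [ 469.7 -116.   185. ]
rod [ 414.  -128.1  133.8] [ 447.9 -128.   133.8] tcp [ 468.4 -126.3  403.4]
```

```bash
python3 - <<'E'
import cv2
a=cv2.imread("pics/w14.png")[150:240,170:370];cv2.imwrite("pics/w14z.png",cv2.resize(a,None,fx=4,fy=4,interpolation=cv2.INTER_CUBIC))
a=cv2.imread("pics/s14.png")[130:350,350:600];cv2.imwrite("pics/s14z.png",cv2.resize(a,None,fx=2.5,fy=2.5))
E
```

```text
(no output)
```

View pics/w14z.png

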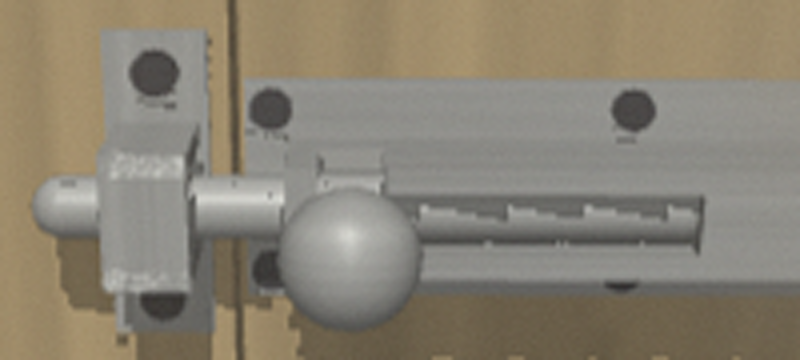

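View pics/s14z.png

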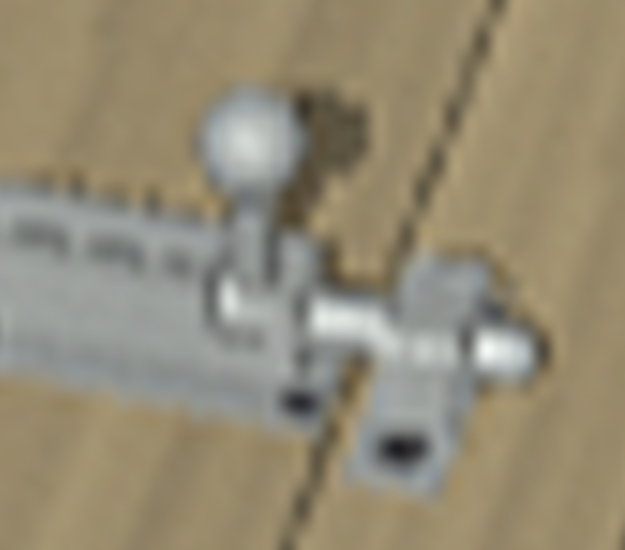

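The stem is centred in the notch (knob at 350, notch 318–383 in the zoom) with a lean of about 0.2, so the grip slipped as the ball turned. From here I'll use the shut fingertips as a pusher: first from the -y side, then from above.

```bash
python3 -m jog '[[[0,0,0,0,0.025,0,1],[0,0,0,0,0.031,0.02,1],[0,0,0,0,0.031,0.05,1],[0,0,0,0,0.031,0.08,1],[0,0,0,0,0.031,0.09,1],[0,0,0,0,0.031,0.09,1]]]';  python3 st.py; python3 - <<'E'
from h import *
s=robot.snapshot("wrist");cv2.imwrite("pics/w15.png",s["frame"][:,:,::-1])
s=robot.snapshot("side");cv2.imwrite("pics/s15.png",cv2.resize(s["frame"][130:220,220:345,::-1],None,fx=6,fy=6,interpolation=cv2.INTER_CUBIC))
E
```

```text
clock: 23.8
ee_pos: [0.4878, -0.0491, 0.3488]
eef_rot: [-3.124, -0.319, 0.005]
force: [-0.2, 0.6, 0.3]
opening: 0.0001
23.8 Fchest [-0.04  0.57  0.27] dchest mm [-47.6  -20.96   8.28] 0.0001
```

View pics/w15.png

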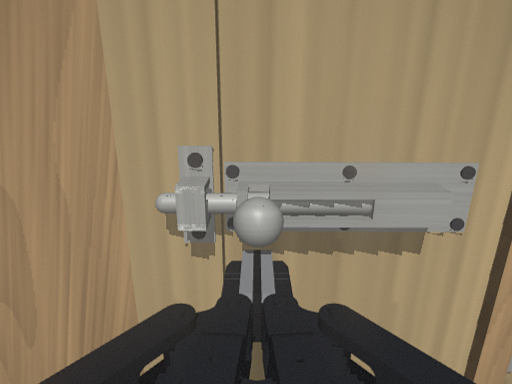

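View pics/s15.png

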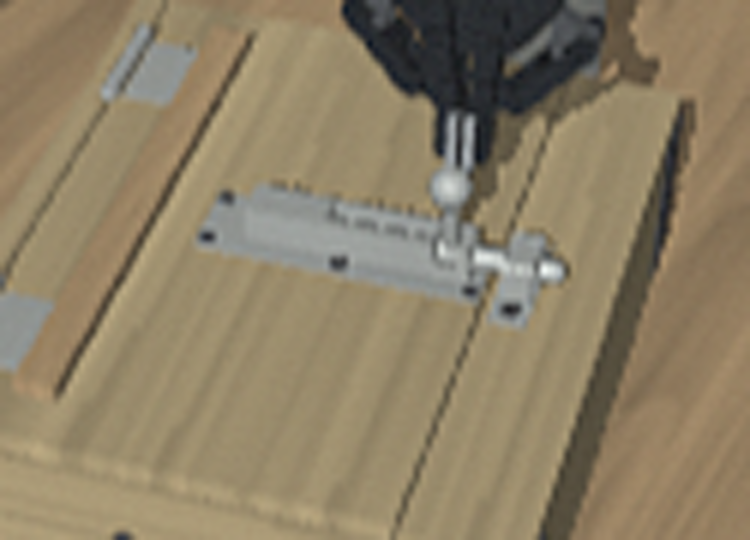

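The fingers stand just behind the ball and line up with it. I'll push towards +y in small steps.

```bash
python3 -m jog '[[[0,0,0,0,-0.003,0,1],[0,0,0,0,-0.006,0,1],[0,0,0,0,-0.009,0,1],[0,0,0,0,-0.012,0.0,1]]]';  python3 st.py;python3 -m jog '[[[0,0,0,0,-0.002,0.0005,1],[0,0,0,0,-0.004,0.001,1],[0,0,0,0,-0.006,0.0015,1]]]';  python3 st.py
```

```text
clock: 24.3
ee_pos: [0.487, -0.0425, 0.3506]
eef_rot: [3.125, 0.317, 0.001]
force: [0.6, -0.9, -0.1]
opening: -0.0001
24.3 Fchest [ 0.45 -0.97 -0.09] dchest mm [-47.04 -14.29  10.1 ] -0.0001
clock: 24.6
ee_pos: [0.4861, -0.039, 0.3493]
eef_rot: [3.125, 0.317, 0.0]
force: [0.4, 0.5, 0.5]
opening: 0.0004
24.6 Fchest [0.45 0.41 0.51] dchest mm [-47.18 -10.7    8.81] 0.0004
```

```bash
python3 -m jog '[[[0,0,0,0,-0.003,0.001,1],[0,0,0,0,-0.006,0.0025,1],[0,0,0,0,-0.009,0.004,1],[0,0,0,0,-0.012,0.006,1]]]';  python3 st.py; python3 - <<'E'
from h import *
s=robot.snapshot("wrist");cv2.imwrite("pics/w16.png",s["frame"][:,:,::-1])
E
python3 st.py
```

```text
clock: 25.0
ee_pos: [0.4847, -0.0318, 0.3456]
eef_rot: [-3.125, -0.317, 0.0]
force: [-0.3, 0.1, -0.9]
opening: 0.0001
25.0 Fchest [-0.32  0.15 -0.93] dchest mm [-47.19  -3.37   5.13] 0.0001
25.05 Fchest [ 0.8  -1.48 -0.26] dchest mm [-47.22  -3.01   4.96] 0.0001
```

View pics/w16.png

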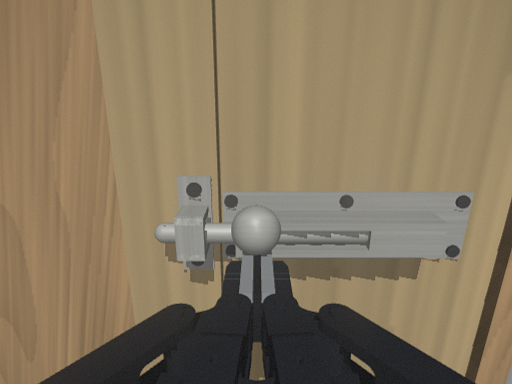

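The ball is following freely with under 1.5 N, and the lean is about 0.48. The notch is open, so I'll carry on.

```bash
python3 -m jog '[[[0,0,0,0,-0.003,0.002,1],[0,0,0,0,-0.006,0.004,1],[0,0,0,0,-0.009,0.006,1],[0,0,0,0,-0.012,0.008,1],[0,0,0,0,-0.015,0.0105,1],[0,0,0,0,-0.018,0.013,1]]]';  python3 st.py; python3 - <<'E'
from h import *
s=robot.snapshot("wrist");cv2.imwrite("pics/w17.png",s["frame"][:,:,::-1])
E
python3 st.py
```

```text
clock: 25.65
ee_pos: [0.4825, -0.0212, 0.3378]
eef_rot: [3.126, 0.317, -0.0]
force: [0.6, -0.2, 0.7]
opening: -0.0001
25.65 Fchest [ 0.51 -0.27  0.69] dchest mm [-47.24   7.41  -2.69] -0.0001
25.7 Fchest [ 0.11 -0.09 -0.76] dchest mm [-47.27   7.77  -2.89] -0.0005
```

View pics/w17.png

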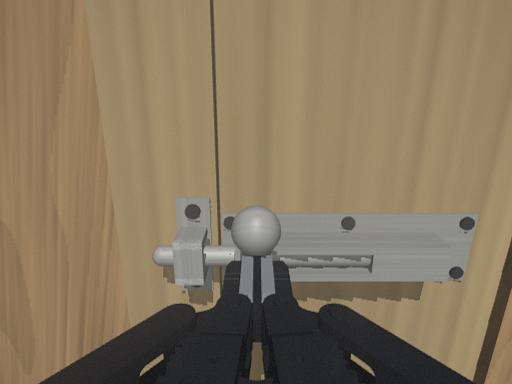

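```bash
python3 -m jog '[[[0,0,0,0,-0.003,0.003,1],[0,0,0,0,-0.006,0.0065,1],[0,0,0,0,-0.009,0.010,1],[0,0,0,0,-0.0115,0.013,1],[0,0,0,0,-0.0115,0.013,1]]]';  python3 st.py; python3 - <<'E'
from h import *
s=robot.snapshot("wrist");cv2.imwrite("pics/w18.png",s["frame"][:,:,::-1]);W=cal(s)
pickle.dump(W,open("w18.pkl","wb"))
E
```

```text
clock: 26.2
ee_pos: [0.481, -0.0143, 0.3298]
eef_rot: [-3.125, -0.318, 0.001]
force: [-0.2, -0.3, 0.6]
opening: 0.0001
26.2 Fchest [-0.22 -0.23  0.59] dchest mm [-47.33  14.47 -10.65] 0.0001
```

View pics/w18.png

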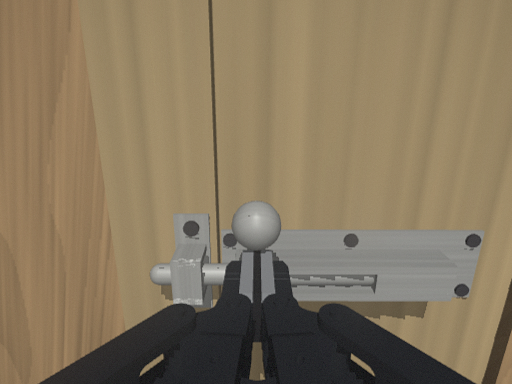

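```bash
python3 -m jog '[[[0,0,0,0,0.004,-0.005,1],[0,0,0,0,0.004,-0.03,1],[0,0,0,0,-0.01,-0.044,1],[0,0,0,0,-0.04,-0.044,1],[0,0,0,0,-0.046,-0.044,1],[0,0,0,0,-0.046,-0.044,1],[0,0,0,0,-0.046,-0.044,1]]]';  python3 st.py; python3 - <<'E'
from h import *
s=robot.snapshot("side");cv2.imwrite("pics/s19.png",cv2.resize(s["frame"][130:220,220:345,::-1],None,fx=6,fy=6,interpolation=cv2.INTER_CUBIC))
s=robot.snapshot("wrist");cv2.imwrite("pics/w19.png",s["frame"][:,:,::-1])
E
```

```text
clock: 26.95
ee_pos: [0.4756, 0.012, 0.3564]
eef_rot: [3.125, 0.317, -0.0]
force: [-0.2, 0.5, 0.1]
opening: -0.0001
26.95 Fchest [-0.09  0.51  0.09] dchest mm [-47.36  41.37  15.94] -0.0001
```

View pics/s19.png

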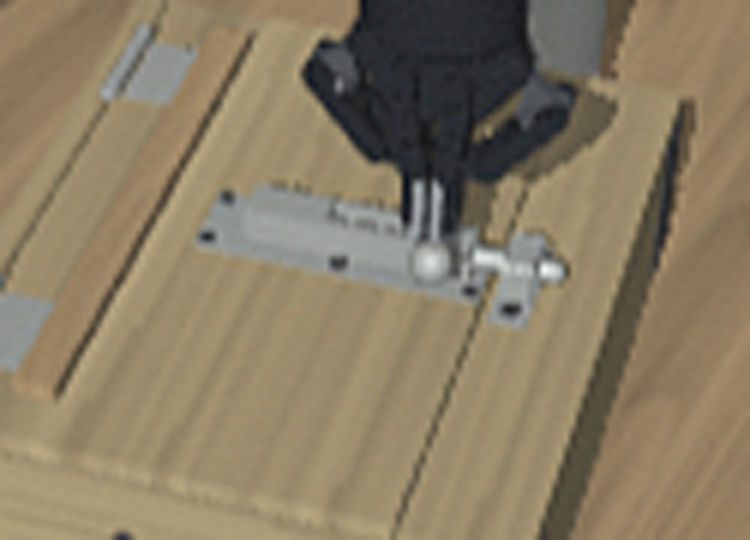

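View pics/w19.png

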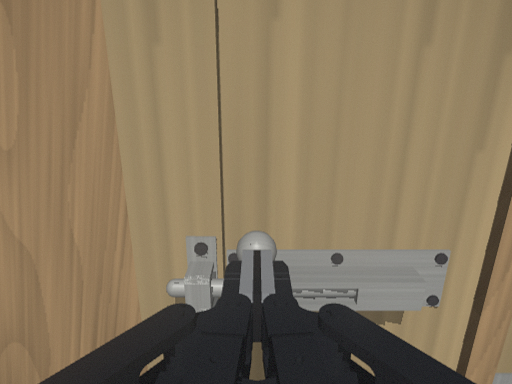

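```bash
python3 -m jog '[[[0,0,0,0,0,0.006,1],[0,0,0,0,0,0.012,1],[0,0,0,0,0,0.015,1],[0,0,0,0,0,0.017,1],[0,0,0,0,0,0.019,1]]]';  python3 st.py; python3 -m jog '[[[0,0,0,0,0,0.0015,1],[0,0,0,0,0,0.003,1],[0,0,0,0,0,0.0045,1],[0,0,0,0,0,0.006,1]]]';  python3 st.py
```

```text
clock: 27.55
ee_pos: [0.4756, 0.0124, 0.3449]
eef_rot: [-3.125, -0.317, 0.0]
force: [-0.1, 0.3, 0.5]
opening: -0.0001
27.55 Fchest [-0.07  0.28  0.51] dchest mm [-47.31  41.79   4.43] -0.0001
clock: 27.95
ee_pos: [0.4756, 0.0124, 0.3415]
eef_rot: [3.125, 0.317, 0.0]
force: [-0.2, 0.4, 1.2]
opening: -0.0
27.95 Fchest [-0.13  0.39  1.18] dchest mm [-47.26  41.75   1.04] -0.0
```

```bash
python3 -m jog '[[[0,0,0,0,0,0.0015,1],[0,0,0,0,0,0.003,1],[0,0,0,0,0,0.0045,1]]]';  python3 st.py; python3 - <<'E'
from h import *
s=robot.snapshot("side");cv2.imwrite("pics/s20.png",cv2.resize(s["frame"][130:220,220:345,::-1],None,fx=6,fy=6,interpolation=cv2.INTER_CUBIC))
E
python3 st.py
```

```text
clock: 28.25
ee_pos: [0.4756, 0.0124, 0.3388]
eef_rot: [3.125, 0.317, 0.0]
force: [-0.5, 0.4, -0.3]
opening: -0.0001
28.25 Fchest [-0.44  0.53 -0.34] dchest mm [-47.29  41.72  -1.75] -0.0001
28.3 Fchest [-0.13 -0.13  0.42] dchest mm [-47.37  41.7   -1.87] 0.0002
```

View pics/s20.png

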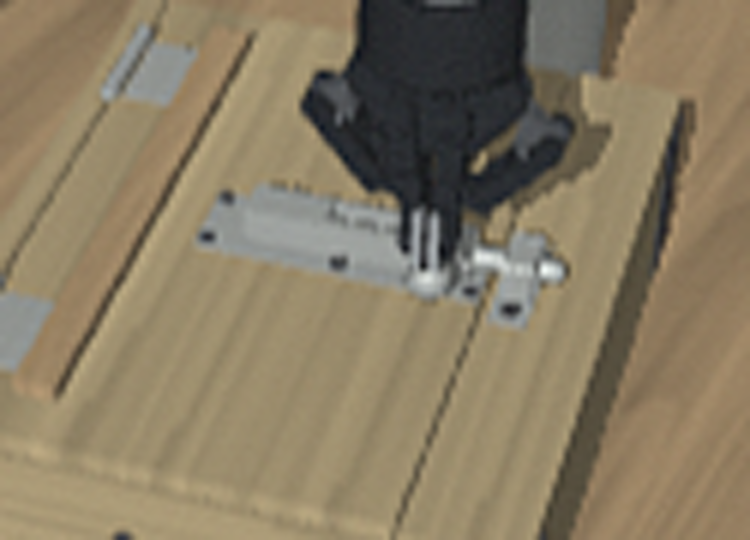

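```bash
python3 -m jog '[[[0,0,0,0,0,0.0015,1],[0,0,0,0,0,0.003,1],[0,0,0,0,0,0.0045,1],[0,0,0,0,0,0.006,1]]]';  python3 st.py;  python3 -m jog '[[[0,0,0,0,0,0.001,1],[0,0,0,0,0,0.002,1]]]';  python3 st.py
```

```text
clock: 28.7
ee_pos: [0.4756, 0.0124, 0.3351]
eef_rot: [-3.126, -0.317, -0.0]
force: [-0.1, -0.1, -0.0]
opening: -0.0001
28.7 Fchest [-0.1  -0.08 -0.02] dchest mm [-47.29  41.75  -5.35] -0.0001
clock: 28.9
ee_pos: [0.4756, 0.0124, 0.334]
eef_rot: [3.126, 0.317, -0.0]
force: [1.0, 0.5, 0.3]
opening: -0.0
28.9 Fchest [1.05 0.3  0.33] dchest mm [-47.31  41.74  -6.53] -0.0
```

```bash
python3 -m jog '[[[0,0,0,0,0,0.0006,1],[0,0,0,0,0,0.0012,1],[0,0,0,0,0,0.0012,1]]]';  python3 st.py; python3 - <<'E'
from h import *
s=robot.snapshot("side");cv2.imwrite("pics/s21.png",cv2.resize(s["frame"][130:220,220:345,::-1],None,fx=6,fy=6,interpolation=cv2.INTER_CUBIC))
E
python3 st.py
```

```text
clock: 29.2
ee_pos: [0.4756, 0.0124, 0.3333]
eef_rot: [3.125, 0.317, -0.0]
force: [-0.5, 0.2, -0.5]
opening: 0.0001
29.2 Fchest [-0.46  0.3  -0.53] dchest mm [-47.3   41.72  -7.23] 0.0001
29.25 Fchest [ 0.31  0.12 -0.72] dchest mm [-47.3   41.71  -7.21] -0.0001
```

View pics/s21.png

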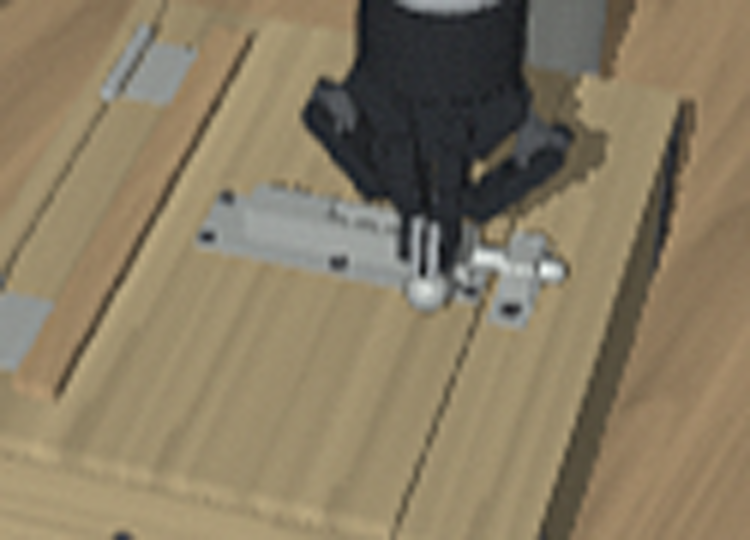

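```bash
python3 -m jog '[[[0,0,0,0,0,0.0006,1],[0,0,0,0,0,0.0012,1],[0,0,0,0,0,0.0012,1]]]';  python3 st.py;
```

```text
clock: 29.55
ee_pos: [0.4756, 0.0124, 0.3325]
eef_rot: [3.125, 0.317, -0.0]
force: [0.2, -1.0, -0.2]
opening: -0.0004
29.55 Fchest [ 0.04 -1.02 -0.16] dchest mm [-47.32  41.75  -7.96] -0.0004
```

```bash
python3 -m jog '[[[0,0,0,0,0,0.0006,1],[0,0,0,0,0,0.0012,1],[0,0,0,0,0,0.0012,1]]]';  python3 st.py;
```

```text
clock: 29.85
ee_pos: [0.4756, 0.0124, 0.3318]
eef_rot: [-3.126, -0.317, 0.0]
force: [-0.9, 0.8, -0.5]
opening: 0.0
29.85 Fchest [-0.77  0.93 -0.48] dchest mm [-47.3   41.74  -8.67] 0.0
```

```bash
python3 -m jog '[[[0,0,0,0,0,0.0006,1],[0,0,0,0,0,0.0012,1],[0,0,0,0,0,0.0012,1]]]';  python3 st.py;
```

```text
clock: 30.15
ee_pos: [0.4756, 0.0124, 0.3311]
eef_rot: [-3.125, -0.318, 0.0]
force: [-0.8, -0.4, -0.3]
opening: -0.0002
30.15 Fchest [-0.88 -0.22 -0.35] dchest mm [-47.31  41.77  -9.41] -0.0002
```

```bash
python3 -m jog '[[[0,0,0,0,0,0.0004,1],[0,0,0,0,0,0.0008,1],[0,0,0,0,0,0.0008,1]]]';  python3 st.py;
```

```text
clock: 30.45
ee_pos: [0.4756, 0.0124, 0.3307]
eef_rot: [-3.125, -0.317, -0.0]
force: [0.1, -0.4, 0.6]
opening: 0.0001
30.45 Fchest [ 0.05 -0.39  0.61] dchest mm [-47.26  41.78  -9.81] 0.0001
```

```bash
python3 -m jog '[[[0,0,0,0,0,0.0005,1],[0,0,0,0,0,0.0008,1],[0,0,0,0,0,0.0008,1]]]';  python3 st.py;python3 - <<'E'
from h import *
s=robot.snapshot("side");cv2.imwrite("pics/s22.png",cv2.resize(s["frame"][130:220,220:345,::-1],None,fx=6,fy=6,interpolation=cv2.INTER_CUBIC))
s=robot.snapshot("wrist");cv2.imwrite("pics/w22.png",cv2.resize(s["frame"][190:330,150:390,::-1],None,fx=3.3,fy=3.3,interpolation=cv2.INTER_CUBIC))
E
python3 st.py
```

```text
clock: 30.75
ee_pos: [0.4756, 0.0124, 0.3303]
eef_rot: [3.125, 0.317, 0.0]
force: [-0.4, 0.1, 2.3]
opening: -0.0002
30.75 Fchest [-0.38  0.23  2.35] dchest mm [-47.26  41.78 -10.15] -0.0002
30.85 Fchest [-1.04 -0.12  3.61] dchest mm [-47.26  41.82 -10.15] 0.0
```

View pics/s22.png

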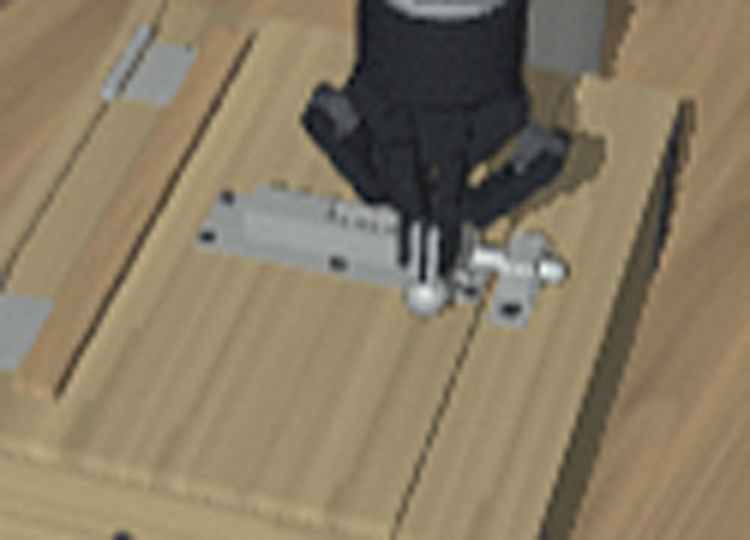

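View pics/w22.png

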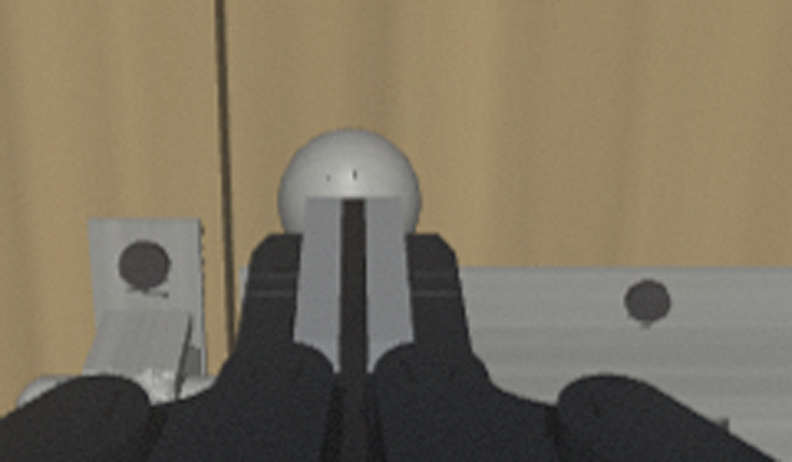

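The force rose to about 3 N at the height expected for fully down, so this is the stop. I'll lift off and check.

```bash
python3 -m jog '[[[0,0,0,0,0,-0.003,1],[0,0,0,0,0,-0.03,1],[0,0,0,0,0,-0.07,1],[0,0,0,0,0.05,-0.12,1],[0,0,0,0,0.08,-0.14,1],[0,0,0,0,0.08,-0.14,1],[0,0,0,0,0.08,-0.14,1]]]';  python3 st.py;python3 - <<'E'
from h import *
T,S=pickle.load(open("cal.pkl","rb"))
s=robot.snapshot("side");cv2.imwrite("pics/s23.png",cv2.resize(s["frame"][130:220,220:345,::-1],None,fx=6,fy=6,interpolation=cv2.INTER_CUBIC))
s=robot.snapshot("wrist");cv2.imwrite("pics/w23.png",cv2.resize(s["frame"][100:300,120:420,::-1],None,fx=2.6,fy=2.6,interpolation=cv2.INTER_CUBIC));pickle.dump(cal(s),open("w23.pkl","wb"))
E
```

```text
clock: 31.55
ee_pos: [0.4849, -0.0346, 0.4139]
eef_rot: [-3.125, -0.316, 0.001]
force: [-0.3, 0.1, 0.5]
opening: 0.0002
31.55 Fchest [-0.26  0.16  0.47] dchest mm [-47.52  -6.15  73.36] 0.0002
```

View pics/s23.png

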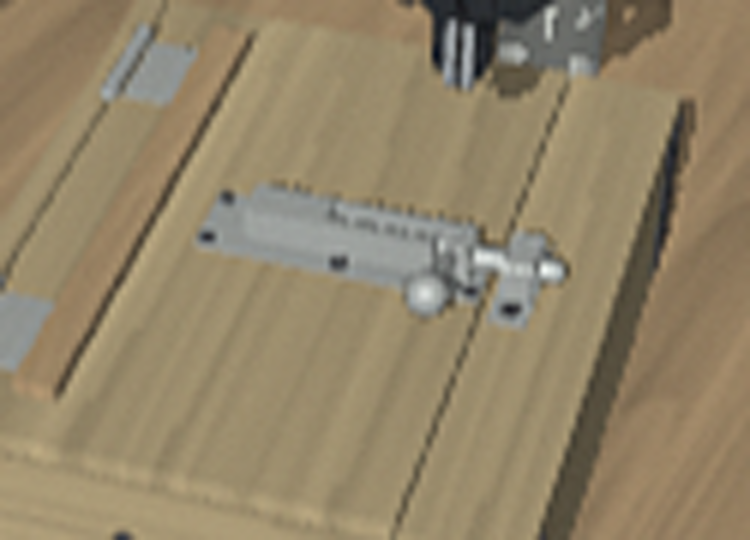

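View pics/w23.png

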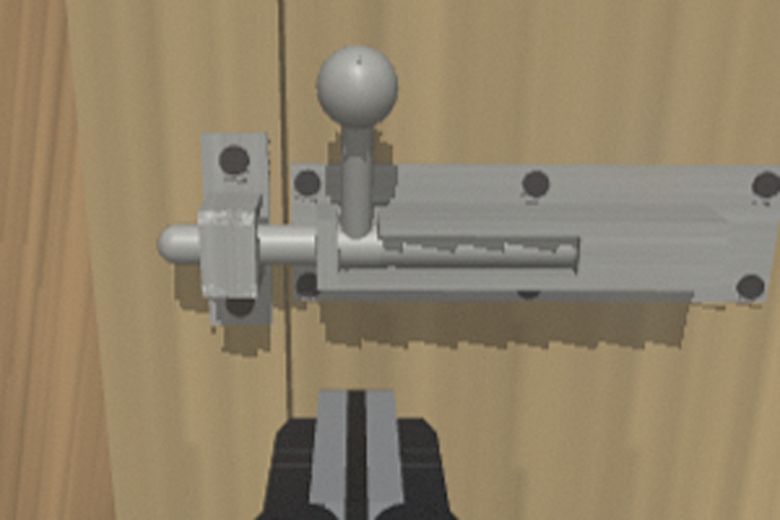

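The handle lies in the notch and the rod is through the keeper. I'll check the angle numerically.

```bash
python3 - <<'E'
from h import *
T,S=pickle.load(open("cal.pkl","rb"));W=pickle.load(open("w23.pkl","rb"))
z6=lambda X,Y:((X+.5)/6-.5+220,(Y+.5)/6-.5+130)
c,sn=np.cos(.2),np.sin(.2)
ch=lambda p:np.round(1e3*np.array([c*p[0]+sn*p[1],-sn*p[0]+c*p[1],p[2]]),1)
w=((357.5)/2.6-.5+120,87.5/2.6-.5+100)
p,e=tri(ray(S,*z6(427,295)),ray(W,*w));print(ch(p),e,ch(plane(W,*w,.1467)))
print("rod",ch(plane(W,180/2.6+120,244/2.6+100,.1338)))
t=cv2.cvtColor(robot.snapshot("top")["frame"],cv2.COLOR_RGB2BGR);cv2.imwrite("pics/t24.png",t)
E
```

```text
[469.  -79.2 145.5] [np.float64(1.028694310781714), np.float64(1.0286943107817388)] [468.  -79.3 146.7]
rod [ 415.4 -128.2  133.8]
```

View pics/t24.png

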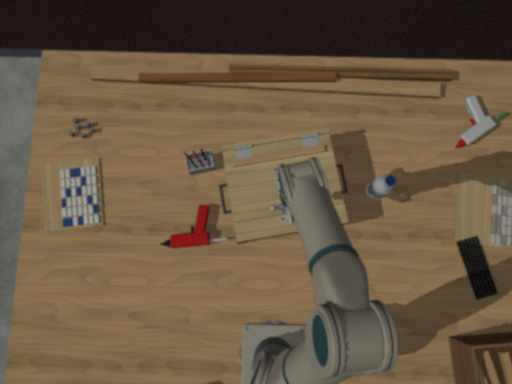

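```bash
python3 -c "
from station import robot
print(robot.finish_job())"
```

```text
the job is handed in; nothing more can be done
None
```

I handed the job in at about 32 s. The lid is bolted shut, the handle is fully down in its notch, and the gripper is clear of the chest. I can't rule out a brief overload on the handle during one slip, described below.

**What I did**
- **Lid:** I gripped the knob and pressed the lid flush. The force levelled off at a hard stop around 14 N, and I held 14–19 N while sliding.
- **Bolt:** I slid it about 51 mm through the keeper against 4 N of friction. At the stop the push rose to about 7.5 N. I then backed off a little under 1 mm so the stem sat inside the notch.
- **Handle:** I pushed it over and down with the shut fingertips until it stopped, with about 3 N on the knob at the end.

**Last checks**
- **Knob position:** The knob measured 49 mm to the +y side of the rod and 12 to 13 mm above its axis. That is about 1.31 rad, which matches fully down.
- **Bolt:** The wrist view shows the rod through the keeper.
- **Other objects:** The bottle, pencil tin and glue gun look unmoved in the top view.

**What went wrong**
- **Slip:** My first try at turning the handle while gripping the knob failed. The ball slipped out of the jaws at roughly 0.2–0.3 rad of lean, so I finished by pushing instead. The readings before and after stayed under 3 N sideways, but I did not read the force at the moment it slipped, so the load on the handle then is not known.
- **Sideways force:** At the end of the slide and during the back-off, the sideways force on the knob was mostly 1–2 N, with one reading of 2.7 N. That is close to the 3 N limit, if all of it reached the slot wall.

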